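# Clear the sharpening bench

## Task

Clear up the sharpening bench: first take the two steel rinsing cups out of the trays and nest them, one after the other, into the cup on the black rubber mat, so that all three make one upright stack there. Then lay every red stone in the red tray and every green stone in the green tray, each flat on the tray's floor and none on top of another. Leave the grey stone, the oil bottle, the brush, the small tool and the wood block where they are.

Things in the scene. Friction and masses are not known exactly. Their poses are not given: they have to be found in the camera images.
- red_1: brick-red sharpening stone (may be absent), a bar 96 long (x) by 30 wide (y) by 28 high (z) mm, about 0.2 kg, lying loose on the bench; origin at its centre, so 14 mm above what it lies on; x along its length
- red_2: brick-red sharpening stone (may be absent), a bar 96 long (x) by 30 wide (y) by 28 high (z) mm, about 0.2 kg, lying loose on the bench; origin at its centre, so 14 mm above what it lies on; x along its length
- red_3: brick-red sharpening stone (may be absent), a bar 96 long (x) by 30 wide (y) by 28 high (z) mm, about 0.2 kg, lying loose on the bench; origin at its centre, so 14 mm above what it lies on; x along its length
- green_1: green sharpening stone (may be absent), a bar 96 long (x) by 30 wide (y) by 28 high (z) mm, about 0.2 kg, lying loose on the bench; origin at its centre, so 14 mm above what it lies on; x along its length
- green_2: green sharpening stone (may be absent), a bar 96 long (x) by 30 wide (y) by 28 high (z) mm, about 0.2 kg, lying loose on the bench; origin at its centre, so 14 mm above what it lies on; x along its length
- green_3: green sharpening stone (may be absent), a bar 96 long (x) by 30 wide (y) by 28 high (z) mm, about 0.2 kg, lying loose on the bench; origin at its centre, so 14 mm above what it lies on; x along its length
- tray_red: open tray painted red, fixed to the bench, for the red stones: outside 146 (x) by 190 (y) by 24 (z) mm, walls 6 mm thick, inside 134 by 178 mm, inner floor 6 mm above the origin; origin at the centre of its underside, z up. A rinsing cup stands in it at the start
- tray_green: open tray painted green, fixed to the bench, for the green stones: outside 146 (x) by 190 (y) by 24 (z) mm, walls 6 mm thick, inside 134 by 178 mm, inner floor 6 mm above the origin; origin at the centre of its underside, z up. A rinsing cup stands in it at the start
- cup_base: round steel rinsing cup, open upward, standing on the round black rubber mat; 80 mm high, outer diameter 44 mm at the foot, 58 mm at 48 mm up, 66 mm at the rim, wall 2.5 mm, heavy bottom with the inner floor 32 mm above the foot, 0.15 kg; origin at the centre of its foot, z up its axis. All three cups are alike; one set down in another sits 32 mm higher and stays loose
- cup_a: round steel rinsing cup, open upward, standing in the red tray; 80 mm high, outer diameter 44 mm at the foot, 58 mm at 48 mm up, 66 mm at the rim, wall 2.5 mm, heavy bottom with the inner floor 32 mm above the foot, 0.15 kg; origin at the centre of its foot, z up its axis. All three cups are alike; one set down in another sits 32 mm higher and stays loose
- cup_b: round steel rinsing cup, open upward, standing in the green tray; 80 mm high, outer diameter 44 mm at the foot, 58 mm at 48 mm up, 66 mm at the rim, wall 2.5 mm, heavy bottom with the inner floor 32 mm above the foot, 0.15 kg; origin at the centre of its foot, z up its axis. All three cups are alike; one set down in another sits 32 mm higher and stays loose
- mat: round black rubber mat, 110 mm across and 4 mm thick, fixed flat on the bench; origin at the centre of its underside
- grey_stone: grey flattening stone, 110 x 40 x 20 mm, lying beyond the other stones: a bystander; origin at its centre, x along its length
- oil_bottle: amber oil bottle, 52 mm across and 130 mm high, standing: a bystander; origin at the centre of its foot
- brush: bench brush lying at the far side: a bystander
- chisel: small tool with a wooden handle lying at the far side: a bystander
- wood_block: upright light wood block, 70 x 50 x 90 mm, standing near the left edge of the bench: a bystander; origin at the centre of its underside
Not all that is in view belongs to the job. What is shaped like the cup_b but turquoise is not meant. What is shaped like the cup_a but blue is not meant.

How it is judged:
By the outcome, as a careful person would: the job done as asked, in the order asked, and still so for the second after the job is handed in, with the robot touching nothing.
Of red_1, red_2, red_3, green_1, green_2, green_3 only 4 to 6 are there at a start; the rules pass over those that are not, and their reading is None.
At some moment in a run one of red_1, red_2, red_3, green_1, green_2, green_3 may be knocked a few centimetres aside while the robot is not near it.
It also fails if it takes over 210 s, if anything falls off the work surface, if the arm or the gripper's body presses on something with over 40 N, if the wrist force passes 120 N, or if a joint passes its speed limit or range.

## Robot

A 6-joint arm with a two-finger parallel gripper is mounted at the origin on the work surface. World frame = base frame: x ahead of the robot, y to its left, z up, the work surface at z = 0. Lengths are in mm, angles in degrees, forces in N, time in s.
With the tool pointing down it reaches from about 300 to 850 mm from the base axis. Payload 4.2 kg.
Tool frame: the origin (TCP) lies midway between the tips of the shut fingers; the grasp point (between the pads) lies 19 mm behind it; z points along the fingers, x is the direction in which the jaws open and shut, and the axes are right-handed (so a half turn about z gives the same grasp; the last joint's range is limited). The gripper opens to 91 mm and grips with 3 to 60 N. Pads are 32 mm wide; open, the fingers measure 118 mm over their backs; the gripper's body (76 mm by 178 mm) begins 60 mm behind the grasp point.
Start: joints at [65.317, 18.312, 89.639, -0, 72.044, -1.146], TCP at [229.626, 527.176, 213.976] pointing down, gripper open.
Joint ranges: [-177.97, 177.97], [-48.28, 115.42], [12.27, 149.76], [-77.06, 257.06], [2.81, 150.46], [-146.56, 146.56]. Speed limits (degrees/s): [147.25, 147.25, 180, 180, 180, 180].

## Interface

Orientations are given as [roll, pitch, yaw] about the fixed x, y, z axes, in that order (R = Rz(yaw) Ry(pitch) Rx(roll)).
In Python, from workcell import monitor, vision, job, models gives the robot as it stands.
- The arm moves only by the shell command python3 -m creep 'ROWS' [FORCE]. ROWS is text: rows parted by semicolons, each of 7 numbers parted by spaces: the shift along the world's x, y, z in cm, then the turn, a rotation vector about the world's x, y, z in rad, then the gripper's target within -1 to 1 (shut at 1, half-way at 0, fully open at -1). In form: tx ty tz ax ay az hand; .... A call has 1 to 12 rows; each row shifts and turns the pose as measured when the row begins; what a row does not reach is not made up. A row lasts 1/12 s, in which the tool goes at most 41.7 mm and 7.16 degrees, less where a joint would pass 70% of its speed; a pose out of reach is approached as far as the arm can. A call is refused whole if a number of a shift passes 4.17 or a number of a turn 0.125, either way. A call with a gripper value outside its range is refused whole. The fingers move at their own pace and stop on an object; FORCE is the grip in N (left out, the last holds). Time passes only in rows, so rows that do not move let the fingers close. It gives the time, the measured TCP pose, the force and the opening at its end, in the units of the state.
- monitor.state(): the state, without advancing time (a new reading comes with each control period).
- vision.grab_frame(name): name is "side" or "top"; returns a dict with "img" (384x512x3 uint8, red, green, blue), "mtx" (3x3 intrinsics, pixels), "view" (4x4, takes a point from world to camera coordinates). Camera axes: x right, y down, z forward; pixel columns grow to the right and rows downward; lengths in mm; the calibration is good to about 2 mm. A picture is of the moment at which its call begins. There is no depth.
- job.job_done(): hands the job in, once; it reports no verdict.
Trained networks look in the newest picture that a camera, given by its name, has taken for a name from the list of things; names that differ only in an ending like _2 or _b are one class to them, and where a whole thing is asked for, a point or a joint stands for the part that bears it (a point fixed in the world has none). Each returns a list of dicts, best first, with "confidence" (0 to 1); they miss things now and then, are a little off and sometimes report something else, mostly with a low value. They report only what shows in the picture. A call takes as long as a camera call. They do not tell look-alikes from the thing itself.
- models.search_frame(camera, query): "rect" ([left, top, right, bottom] in pixels, round what is visible of it).
- models.mark_of(camera, query): "at" ([column, row] in pixels: a listed point, or the origin of a listed thing).
The state is a dict: "time_s": time; "qpos": joint angles; "qvel": joint speeds; "effort": joint torques, N m; "ee_pos": TCP position; "ee_rot": TCP orientation; "force": force on the tool from outside, world axes, zero at the start; "torque": the same for the moment, N m; "gripper_width": finger opening in mm.
Only numpy, scipy, OpenCV 4.12 (cv2) and the standard library are available. Lean on these libraries where they do the work, as an engineer would, in place of code of your own. Each camera call takes 0.05 s, during which the arm holds its last target.

## Working session

There is one attempt and no reset: what is moved stays moved. The work goes in short steps, Python scripts to look and compute and a shell command to move; the robot and the scene stay as the last step left them, time stands still between calls to the robot, and variables do not carry over. Pictures are saved under pics/ and viewed, and the job is handed in when it is done.

```bash
mkdir -p pics; ls; cat > look.py <<'E'
import sys,cv2
from workcell import monitor, vision
tag=sys.argv[1]
for n in sys.argv[2:]:
    f=vision.grab_frame(n)
    im=cv2.cvtColor(f["img"],cv2.COLOR_RGB2BGR)
    cv2.imwrite(f"pics/{tag}_{n}.png",cv2.resize(im,(768,576),interpolation=cv2.INTER_CUBIC))
E
python3 look.py a side top; python3 - <<'E'
from workcell import monitor, vision
s=monitor.state();print(s['time_s'],s['ee_pos'],s['ee_rot'],s['gripper_width'],s['force'])
for n in("side","top"):
    f=vision.grab_frame(n);print(f['mtx'].tolist() if hasattr(f['mtx'],'tolist') else f['mtx'],f['view'])
E
```

```text
pics
0.1 [229.44127213 526.74326691 213.20404999] [-1.79999741e+02  9.17118577e-02  6.64635285e+01] 91.38801444765231 [-0.79402554  0.32840669  0.0414495 ]
[[489.96810853442776, 0.0, 261.14428929187676], [0.0, 489.96810853442776, 190.93653050573025], [0.0, 0.0, 1.0]] [[ 6.84328806e-01 -7.29173230e-01 -6.97731965e-04 -3.08581457e+02]
 [-5.53792134e-01 -5.19110755e-01 -6.51028645e-01  4.01558908e+02]
 [ 4.74350459e-01  4.45904053e-01 -7.59052842e-01  1.23456574e+03]
 [ 0.00000000e+00  0.00000000e+00  0.00000000e+00  1.00000000e+00]]
[[373.6670033834587, 0.0, 254.44322771796976], [0.0, 373.6670033834587, 188.19881748001814], [0.0, 0.0, 1.0]] [[ 2.45636793e-02 -9.99647653e-01 -1.00596405e-02  7.87250978e+01]
 [-9.90079215e-01 -2.29335399e-02 -1.38626119e-01  5.40935555e+02]
 [ 1.38346571e-01  1.33650084e-02 -9.90293695e-01  1.31065901e+03]
 [ 0.00000000e+00  0.00000000e+00  0.00000000e+00  1.00000000e+00]]
```

View pics/a_side.png

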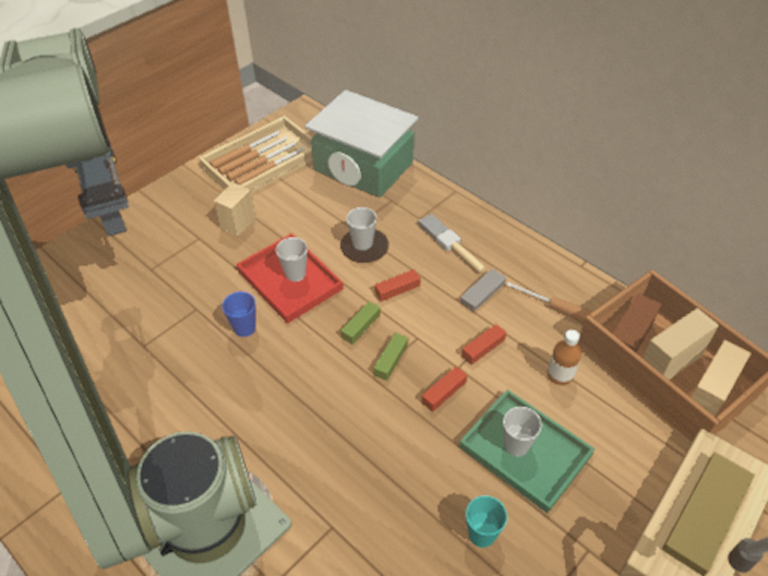

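View pics/a_top.png

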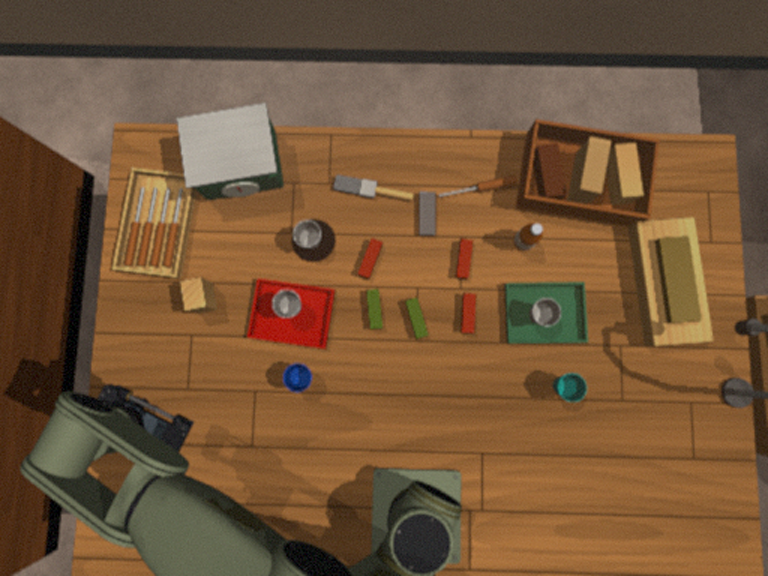

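The top view shows three red stones at (370,258), (464,258) and (469,313), and two green at (374,308) and (417,318). The red tray with cup_a is near (290,313), the green tray with cup_b near (546,313), and the mat cup near (308,236). The blue cup at (297,377) and the turquoise one at (571,388) are look-alikes. Next I'll measure positions.

```bash
cat > h.py <<'E'
import numpy as np,cv2
from scipy.optimize import minimize
from workcell import monitor, vision, models
def proj(f,P):
    P=np.atleast_2d(P).astype(float);c=P@np.array(f['view'])[:3,:3].T+np.array(f['view'])[:3,3]
    u=c@np.array(f['mtx']).T;return u[:,:2]/u[:,2:]
def ray(f,uv):
    V=np.array(f['view']);R,t=V[:3,:3],V[:3,3]
    return -R.T@t,R.T@np.linalg.inv(np.array(f['mtx']))@np.array([uv[0],uv[1],1.])
def plane(f,uv,z):
    o,d=ray(f,uv);return o+d*(z-o[2])/d[2]
def mask(f,col):
    h=cv2.cvtColor(f['img'],cv2.COLOR_RGB2HSV).astype(int)
    H,S,V=h[...,0],h[...,1],h[...,2]
    if col=='red': m=((H<6)|(H>172))&(S>150)&(V>60)
    else: m=(H>28)&(H<48)&(S>110)&(V>40)
    return m.astype(np.uint8)
def box(x,y,yaw,z0,l=96,w=30,hh=28):
    c,s=np.cos(yaw),np.sin(yaw)
    return np.array([[x+c*a-s*b,y+s*a+c*b,z] for a in(-l/2,l/2) for b in(-w/2,w/2) for z in(z0,z0+hh)])
def hullmask(f,P,sc=4):
    h=cv2.convexHull((proj(f,P)*16).astype(np.float32).round().astype(np.int32).reshape(-1,1,2))
    m=np.zeros(f['img'].shape[:2],np.uint8);cv2.fillConvexPoly(m,h,1,shift=4);return m
def fitstone(fs,ms,p0,z0=0):
    # use soft masks: blur for smoothness
    def cost(p):
        c=0
        for f,m in zip(fs,ms):
            r=hullmask(f,box(p[0],p[1],p[2],z0));ys,xs=np.where(r)
            if len(xs)==0:return 9
            c+=1-(r&m).sum()/max(1,(r|m).sum())
        return c
    best=None
    for dy in(0,.3,-.3):
        s=np.array([[0,0,0],[8,0,.05],[0,8,-.05],[4,4,.25]])+np.array(p0)+[0,0,dy]
        r=minimize(cost,p0,method='Nelder-Mead',options=dict(initial_simplex=s,xatol=.05,fatol=1e-4,maxiter=250))
        if best is None or r.fun<best.fun:best=r
    return best.x,best.fun
def stones(fs,z0=0,xlim=(0,900)):
    out=[]
    for col in('red','green'):
        T=mask(fs[0],col);S=mask(fs[1],col)
        n,l,st,ce=cv2.connectedComponentsWithStats(T)
        n2,l2,st2,ce2=cv2.connectedComponentsWithStats(S)
        for i in range(1,n):
            a=st[i,4]
            if not 120<a<700:continue
            p=plane(fs[0],ce[i],20+z0);
            rr=cv2.minAreaRect(np.argwhere(l==i)[:,::-1].astype(np.float32));bp=cv2.boxPoints(rr)
            e=max([(bp[1]-bp[0]),(bp[2]-bp[1])],key=np.linalg.norm)
            d=plane(fs[0],ce[i]+e,20)-plane(fs[0],ce[i],20)
            uv=proj(fs[1],[p])[0]
            j=[k for k in range(1,n2) if np.linalg.norm(ce2[k]-uv)<12 and 80<st2[k,4]<900]
            F=[fs[0]];M=[(l==i).astype(np.uint8)]
            if j:F.append(fs[1]);M.append((l2==j[0]).astype(np.uint8))
            x,c=fitstone(F,M,[p[0],p[1],np.arctan2(d[1],d[0])],z0)
            yw=(np.degrees(x[2])+90)%180-90
            out.append((col,x[0].round(1),x[1].round(1),yw.round(1),len(F),round(c,3),a))
    return out
def frames():return [vision.grab_frame('top'),vision.grab_frame('side')]
def tri(fs,uvs):
    A=np.zeros((3,3));b=np.zeros(3)
    for f,u in zip(fs,uvs):
        o,d=ray(f,u);d/=np.linalg.norm(d);Pm=np.eye(3)-np.outer(d,d);A+=Pm;b+=Pm@o
    return np.linalg.solve(A,b)
E
python3 - <<'E'
from h import *
fs=frames()
for s in stones(fs):print(*s)
for q in('tray_red','tray_green','mat','cup_a','grey_stone','oil_bottle','wood_block'):
    for f,n in zip(fs,('top','side')):
        for r in models.mark_of(n,q)[:5]:
            print(q,n,np.round(r['at'],1),round(r['confidence'],2),plane(f,r['at'],6 if q=='cup_a' else 0).round(0))
E
```

```text
green 478.2 110.5 11.1 2 0.505 202
green 456.8 7.5 20.7 2 0.542 207
tray_red top [197.1 209.2] 0.79 [461. 302.   0.]
tray_red top [209.7 159.7] 0.33 [648. 263.   0.]
tray_red side [322.1 192.6] 0.71 [726. -11.   0.]
tray_red side [191.6 187. ] 0.6 [455. 313.   0.]
tray_green top [363.1 206.3] 0.64 [ 486. -309.    0.]
tray_green side [350.9 301.5] 0.82 [ 476. -309.    0.]
mat top [209.6 160. ] 0.8 [647. 263.   0.]
mat top [195.1 205.9] 0.34 [473. 310.   0.]
mat side [241.  165.3] 0.91 [633. 264.   0.]
mat side [155.4 152.1] 0.6 [476. 525.   0.]
mat side [320.5 192.8] 0.33 [721.  -8.   0.]
cup_a top [194.8 201.4] 0.7 [489. 311.   6.]
cup_a top [355.4 206.7] 0.69 [ 484. -279.    6.]
cup_a top [197.3 252.7] 0.64 [303. 293.   6.]
cup_a top [373.9 256.5] 0.54 [ 306. -343.    6.]
cup_a side [165.5 218.6] 0.72 [312. 271.   6.]
cup_a side [321.3 355.5] 0.7 [ 302. -345.    6.]
cup_a side [194.1 183.1] 0.59 [468. 315.   6.]
cup_a side [342.2 296. ] 0.58 [ 470. -283.    6.]
grey_stone top [318.  124.4] 0.74 [ 794. -143.    0.]
grey_stone top [283.8 140.2] 0.57 [730. -14.   0.]
grey_stone top [195.7 202.5] 0.5 [486. 308.   0.]
grey_stone side [322.9 193. ] 0.76 [726. -14.   0.]
grey_stone side [349.7 300.3] 0.43 [ 476. -304.    0.]
oil_bottle top [351.5 160.7] 0.56 [ 656. -268.    0.]
oil_bottle side [374.1 249.1] 0.74 [ 659. -257.    0.]
wood_block side [155.2 148.6] 0.92 [486. 539.   0.]
```

```bash
python3 - <<'E'
from h import *
fs=frames()
t=fs[0]['img'];h=cv2.cvtColor(t,cv2.COLOR_RGB2HSV)
for c,r in((247,172),(309,172),(313,209),(249,205),(278,212),(200,225),(300,180)):print((c,r),h[r,c],t[r,c])
h=cv2.cvtColor(fs[1]['img'],cv2.COLOR_RGB2HSV)
for c,r in((265,190),(322,230),(296,258),(240,214),(260,237)):print('s',(c,r),h[r,c])
E
python3 - <<'E'
import sys;sys.path.insert(0,'.')
from h import *
fs=frames()
def crop(f,c,r,k=6,w=32):
    return cv2.resize(f['img'][r-w:r+w,c-w:c+w],None,fx=k,fy=k,interpolation=cv2.INTER_CUBIC)
a=np.hstack([crop(fs[0],192,200,4),crop(fs[0],363,208,4),crop(fs[0],206,160,4)])
b=np.hstack([crop(fs[1],194,175,4),crop(fs[1],347,288,4),crop(fs[1],241,153,4)])
cv2.imwrite('pics/crop1.png',cv2.cvtColor(np.vstack([a,b]),cv2.COLOR_RGB2BGR))
E
```

```text
(247, 172) [  6 212 154] [154  51  26]
(309, 172) [  6 209 154] [154  54  28]
(313, 209) [  6 217 155] [155  50  23]
(249, 205) [ 35 156 103] [ 92 103  40]
(278, 212) [ 37 173 102] [ 85 102  33]
(200, 225) [  3 228 170] [170  34  18]
(300, 180) [ 13 147 106] [106  71  45]
s (265, 190) [  6 159 199]
s (322, 230) [  6 163 197]
s (296, 258) [  6 164 197]
s (240, 214) [ 38 115 157]
s (260, 237) [ 39 114 156]
```

View pics/crop1.png

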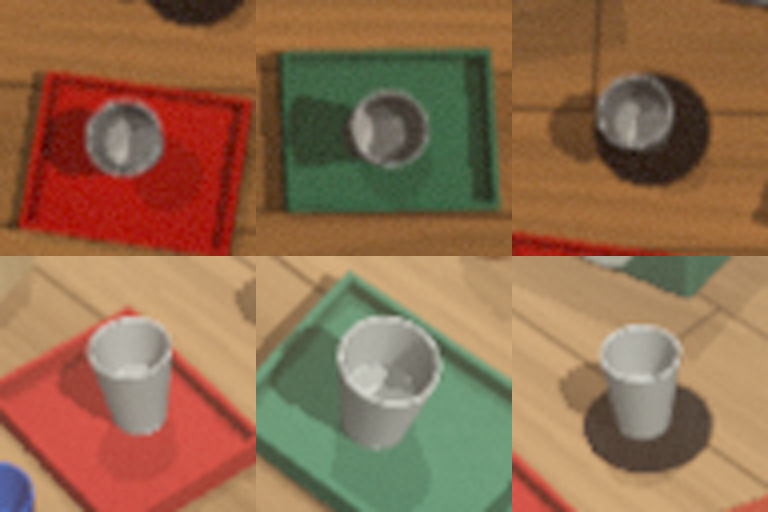

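```bash
python3 - <<'E'
s=open('h.py').read()
s=s.replace("((H<6)|(H>172))&(S>150)&(V>60)","((H<9)|(H>172))&(S>125)&(V>60)").replace("(H>28)&(H<48)&(S>110)","(H>28)&(H<48)&(S>85)")
s+='''
def cupP(x,y,z0):
    t=np.linspace(0,2*np.pi,36,endpoint=False)
    return np.vstack([np.c_[x+r*np.cos(t),y+r*np.sin(t),np.full(36,z0+z)] for r,z in((22,0),(29,48),(33,80))])
def cupmask(f,p,z0):
    h=cv2.cvtColor(cv2.GaussianBlur(f['img'],(3,3),0),cv2.COLOR_RGB2HSV).astype(int)
    m=((h[...,1]<75)&(h[...,2]>65)).astype(np.uint8)
    uv=proj(f,[[p[0],p[1],z0+45]])[0].round().astype(int)
    roi=np.zeros_like(m);cv2.circle(roi,tuple(int(v) for v in uv),34,1,-1)
    m&=roi
    n,l,st,ce=cv2.connectedComponentsWithStats(m)
    j=1+np.argmax(st[1:,4]);m=(l==j).astype(np.uint8)
    c,_=cv2.findContours(m,cv2.RETR_EXTERNAL,cv2.CHAIN_APPROX_NONE)
    m[:]=0;cv2.drawContours(m,c,-1,1,-1);return m
def fitcup(fs,p0,z0):
    ms=[cupmask(f,p0,z0) for f in fs];out=[]
    for idx in([0],[1],[0,1]):
        def cost(p):
            c=0
            for i in idx:
                r=hullmask(fs[i],cupP(p[0],p[1],z0));c+=1-(r&ms[i]).sum()/(r|ms[i]).sum()
            return c/len(idx)
        p=np.array(p0[:2],float)
        r=minimize(cost,p,method='Nelder-Mead',options=dict(initial_simplex=p+[[0,0],[12,0],[0,12]],xatol=.1,fatol=1e-4))
        out.append((r.x.round(1).tolist(),round(r.fun,3)))
    return out
def fittray(fs,col,p0):
    ms=[]
    for f in fs:
        h=cv2.cvtColor(f['img'],cv2.COLOR_RGB2HSV).astype(int);H,S,V=h[...,0],h[...,1],h[...,2]
        m=(((H<9)|(H>172))&(S>125) if col=='red' else (H>55)&(H<90)&(S>60)).astype(np.uint8)
        n,l,st,ce=cv2.connectedComponentsWithStats(m);uv=proj(f,[[p0[0],p0[1],6]])[0]
        j=max((k for k in range(1,n) if np.linalg.norm(ce[k]-uv)<25),key=lambda k:st[k,4])
        hu=cv2.convexHull(np.argwhere(l==j)[:,::-1].astype(np.int32));m[:]=0;cv2.fillConvexPoly(m,hu,1);ms.append(m)
    def cost(p):
        return sum(1-(r&m).sum()/(r|m).sum() for f,m in zip(fs,ms) for r in [hullmask(f,box(p[0],p[1],p[2],0,146,190,24))])
    b=min((minimize(cost,p0,method='Nelder-Mead',options=dict(initial_simplex=np.array(p0)+[[0,0,0],[10,0,.03],[0,10,-.03],[4,4,s]],xatol=.05,fatol=1e-4)) for s in(.15,-.15)),key=lambda r:r.fun)
    return b.x[:2].round(1),np.degrees(b.x[2]).round(1),round(b.fun,3)
'''
open('h.py','w').write(s)
E
python3 - <<'E'
from h import *
fs=frames()
for s in stones(fs):print(*s)
print('tr',fittray(fs,'red',[460,305,0.]));print('tg',fittray(fs,'green',[480,-305,0.]))
for n,p,z in(('a',(480,312),6),('b',(477,-280),6),('base',(640,263),4)):print(n,fitcup(fs,p,z))
E
```

```text
red 602.9 125.1 -17.8 2 0.413 213
red 608.9 -106.3 -5.2 2 0.489 207
red 474.0 -117.4 0.8 2 0.378 219
green 477.7 111.1 11.0 2 0.419 200
green 460.1 8.6 20.1 2 0.394 209
tr (array([460.7, 312.7]), np.float64(-7.4), np.float64(0.047))
tg (array([ 478.7, -306.8]), np.float64(1.2), np.float64(0.238))
a [([475.6, 314.0], np.float64(0.22)), ([479.3, 316.1], np.float64(0.114)), ([476.7, 312.0], np.float64(0.175))]
b [([474.0, -290.4], np.float64(0.1)), ([476.4, -275.2], np.float64(0.629)), ([474.0, -289.9], np.float64(0.364))]
base [([643.9, 270.7], np.float64(0.065)), ([642.2, 271.5], np.float64(0.053)), ([643.8, 270.4], np.float64(0.065))]
```

```bash
cat >> h.py <<'E'
def overlay(fs,polys,name,centers,w=40,k=4):
    rows=[]
    for f in fs:
        k2=k;im=cv2.resize(f['img'],None,fx=k,fy=k,interpolation=cv2.INTER_CUBIC)
        for P in polys:
            hu=cv2.convexHull(((proj(f,P)+.5)*k).astype(np.float32)).round().astype(np.int32);cv2.polylines(im,[hu],True,(255,255,0),1)
        cr=[]
        for c in centers:
            u=proj(f,[c])[0].astype(int)
            y0=max(0,u[1]-w);x0=max(0,u[0]-w);q=im[y0*k:(y0+2*w)*k,x0*k:(x0+2*w)*k]
            cr.append(cv2.copyMakeBorder(q,0,2*w*k-q.shape[0],0,2*w*k-q.shape[1],cv2.BORDER_CONSTANT))
        rows.append(np.hstack(cr))
    o=np.vstack(rows);s=min(800/o.shape[1],600/o.shape[0],1)
    cv2.imwrite(name,cv2.cvtColor(cv2.resize(o,None,fx=s,fy=s,interpolation=cv2.INTER_AREA),cv2.COLOR_RGB2BGR))
E
python3 - <<'E'
from h import *
fs=frames();r=np.radians
P=[box(602.9,125.1,r(-17.8),0),box(608.9,-106.3,r(-5.2),0),box(474,-117.4,r(.8),0),box(477.7,111.1,r(11),0),box(460,8.6,r(20),0),box(460.7,312.7,r(-7.4),0,146,190,24),box(478.7,-306.8,r(1.2),0,146,190,24),cupP(478,313,6),cupP(474,-282,6),cupP(643,271,4)]
overlay(fs,P,'pics/ov1.png',[(478,313,40),(474,-290,30),(640,271,40)])
overlay(fs,P,'pics/ov2.png',[(530,120,10),(460,0,10),(540,-110,10)])
E
```

```text
(no output)
```

View pics/ov1.png

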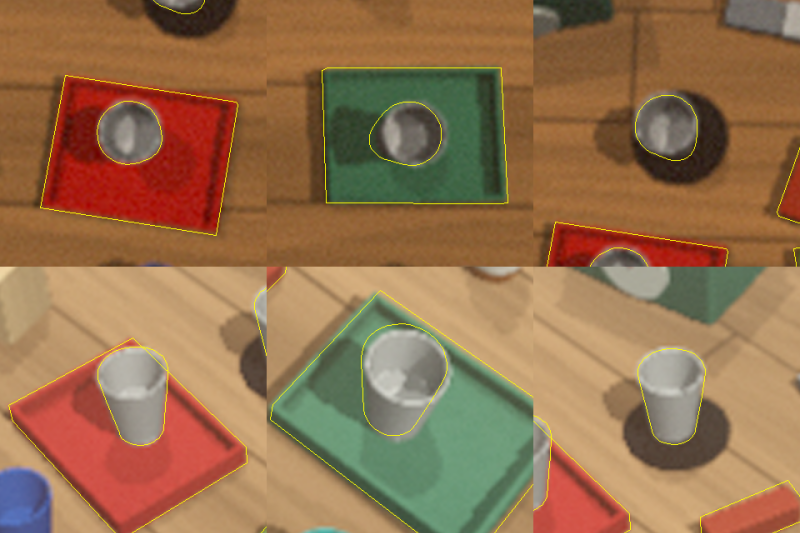

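View pics/ov2.png

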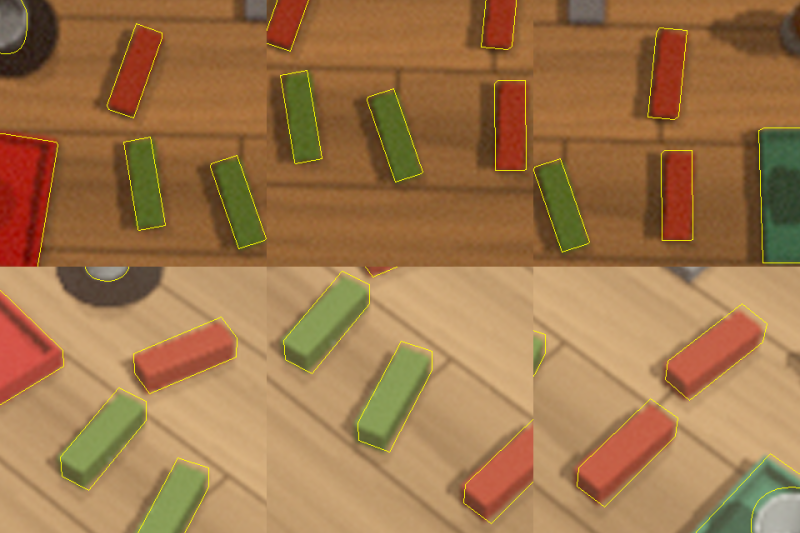

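Overlays match: trays, stones, base cup (643,271) and cup_a (477,315). cup_b needs shifting to about (473,-288). Moving toward cup_a.

```bash
python3 -m creep '2.5 -2.1 0 0 0 0.045 -1;2.5 -2.1 0 0 0 0.045 -1;2.5 -2.1 0 0 0 0.045 -1;2.5 -2.1 0 0 0 0.045 -1;2.5 -2.1 0 0 0 0.045 -1;2.5 -2.1 0 0 0 0.045 -1;2.5 -2.1 0 0 0 0.045 -1;2.5 -2.1 0 0 0 0.045 -1;0 0 0 0 0 0 -1;0 0 0 0 0 0 -1' 20
```

```text
time_s: 2.23
ee_pos: [436.5, 352.2, 214.1]
ee_rot: [180.0, -0.1, 88.4]
force: [0.2, -0.9, -0.6]
gripper_width: 91.4
```

```bash
python3 -m creep '2 -1.8 -2 0 0 0 -1;2.1 -1.9 -2 0 0 0.03 -1;0 0 -2.5 0 0 0 -1;0 0 -2.5 0 0 0 -1;0 0 -2 0 0 0 -1;0 0 0 0 0 0 -1;0 0 0 0 0 0 -1' 20; python3 look.py b side top
```

```text
time_s: 2.82
ee_pos: [476.9, 319.0, 102.8]
ee_rot: [179.7, -0.5, 90.3]
force: [-0.2, -0.1, 0.7]
gripper_width: 90.8
```

View pics/b_side.png

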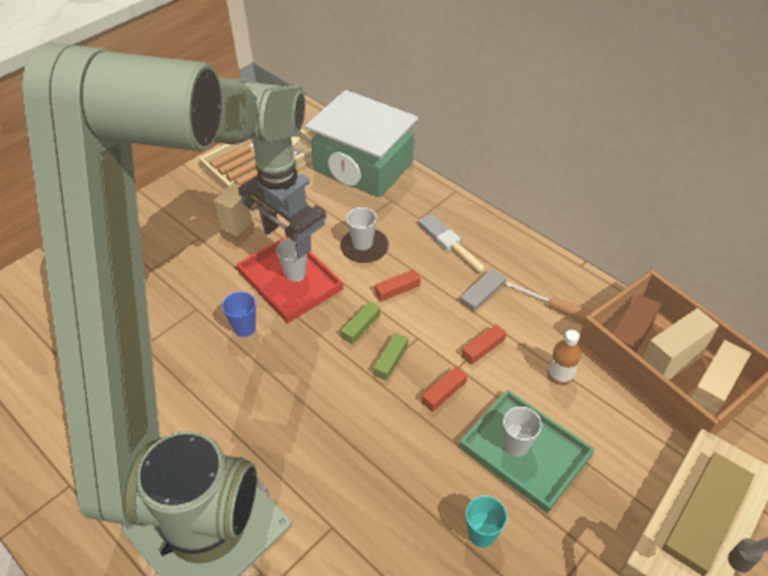

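View pics/b_top.png

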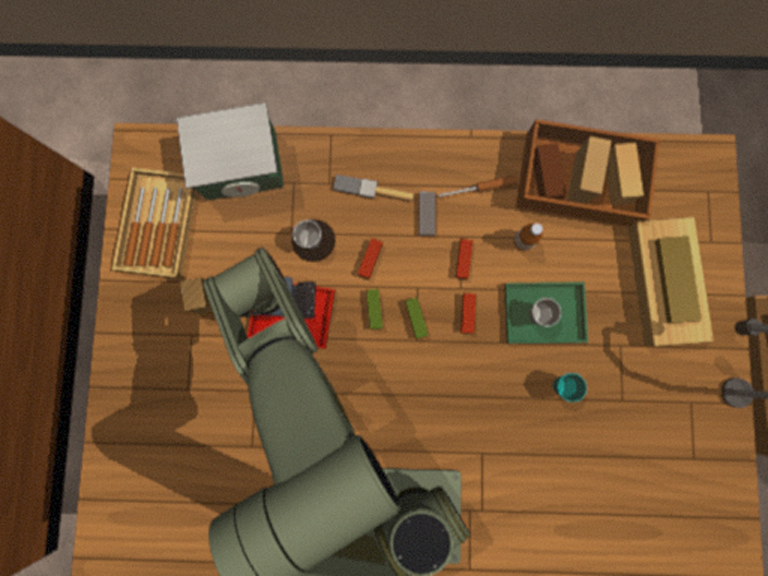

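The jaws straddle cup_a at (290,258) in the side view. Lowering to z=60 and closing.

```bash
python3 -m creep '0 -0.4 -1 0 0 0 -1;0 0 -1.5 0 0 0 -1;0 0 -1.5 0 0 0 -1;0 0 -0.2 0 0 0 -1;0 0 0 0 0 0 1;0 0 0 0 0 0 1;0 0 0 0 0 0 1;0 0 0 0 0 0 1;0 0 0 0 0 0 1;0 0 0 0 0 0 1' 25
```

```text
time_s: 3.75
ee_pos: [481.6, 318.9, 69.4]
ee_rot: [178.7, -1.1, 90.5]
force: [0.2, 0.7, -1.5]
gripper_width: 65.1
```

```bash
python3 -m creep '0 0 0 0 0 0 -1;0 0 0 0 0 0 -1;0 0 0 0 0 0 -1;0 0 0 0 0 0 -1;0 0 0 0 0 0 -1' 25;  python3 -m creep '-0.4 -0.3 0 0 0 0 -1;0 0 0 0 0 0 -1;0 0 0 0 0 0 -1'
```

```text
time_s: 4.17
ee_pos: [482.2, 319.3, 70.3]
ee_rot: [178.6, -1.2, 90.5]
force: [0.8, -0.4, -0.2]
gripper_width: 91.1
time_s: 4.42
ee_pos: [477.8, 316.1, 70.4]
ee_rot: [178.6, -1.2, 90.5]
force: [-0.3, -0.7, 0.7]
gripper_width: 91.2
```

```bash
cat > d.py <<'E'
import sys,numpy as np
from scipy.spatial.transform import Rotation as R
from workcell import monitor
x,y,z,yaw=map(float,sys.argv[1:5]);s=monitor.state()
p=np.array([x,y,z]);c=R.from_euler('xyz',s['ee_rot'],degrees=True)
q=min((R.from_euler('xyz',[180,0,yaw+k],degrees=True)*c.inv() for k in(0,180)),key=lambda r:r.magnitude()) if len(sys.argv)<6 else R.from_euler('xyz',[180,0,yaw],degrees=True)*c.inv()
print('t',round(s['time_s'],1),'d cm',((p-s['ee_pos'])/10).round(2),'rv',q.as_rotvec().round(3),'w',round(s['gripper_width'],1),'F',np.round(s['force'],1),'j',np.round(s['qpos'],0))
E
python3 d.py 477.5 315 59 90
```

```text
t 4.4 d cm [-0.03 -0.11 -1.14] rv [-0.02   0.024 -0.008] w 91.2 F [-0.3 -0.7  0.7] j [ 32.  25. 103.   0.  51. -58.]
```

```bash
python3 -m creep '0 -0.1 -0.6 -0.01 0.012 -0.004 -1;0 0 -0.6 -0.01 0.012 -0.004 -1;0 0 0 0 0 0 -1' 25; python3 d.py 477.5 315 59 90
```

```text
time_s: 4.67
ee_pos: [477.8, 314.9, 57.7]
ee_rot: [-179.9, 0.1, 89.9]
force: [-0.1, -0.2, 0.2]
gripper_width: 91.5
t 4.7 d cm [-0.03  0.01  0.13] rv [ 0.001 -0.001  0.001] w 91.5 F [-0.1 -0.2  0.2] j [ 32.  26. 102.  -0.  52. -58.]
```

```bash
python3 -m creep '0 0 0.2 0 0 0 -1;0 0 0 0 0 0 1;0 0 0 0 0 0 1;0 0 0 0 0 0 1;0 0 0 0 0 0 1;0 0 0 0 0 0 1;0 0 0 0 0 0 1' 25; python3 d.py 477.5 315 59 90
```

```text
time_s: 5.25
ee_pos: [477.7, 314.8, 58.8]
ee_rot: [-179.8, 0.1, 89.9]
force: [0.6, -0.0, -1.7]
gripper_width: 64.7
t 5.2 d cm [-0.02  0.02  0.02] rv [ 0.002 -0.003  0.001] w 64.7 F [ 0.6 -0.  -1.7] j [ 32.  26. 102.  -0.  52. -58.]
```

```bash
python3 -m creep '0 0 1 0 0 0 1;0 0 2 0 0 0 1;0 0 2 0 0 0 1;0 0 2 0 0 0 1;0 0 2 0 0 0 1;0 0 2 0 0 0 1;0 0 1 0 0 0 1;0 0 0 0 0 0 1;0 0 0 0 0 0 1'; python3 d.py 643 271 180 90; python3 look.py c side top
```

```text
time_s: 6.0
ee_pos: [474.9, 313.5, 187.5]
ee_rot: [-179.7, 0.2, 89.9]
force: [0.7, -0.5, -1.4]
gripper_width: 64.7
t 6.0 d cm [16.81 -4.25 -0.75] rv [ 0.003 -0.006  0.001] w 64.7 F [ 0.7 -0.5 -1.4] j [ 32.  19.  93.   0.  69. -58.]
```

View pics/c_side.png

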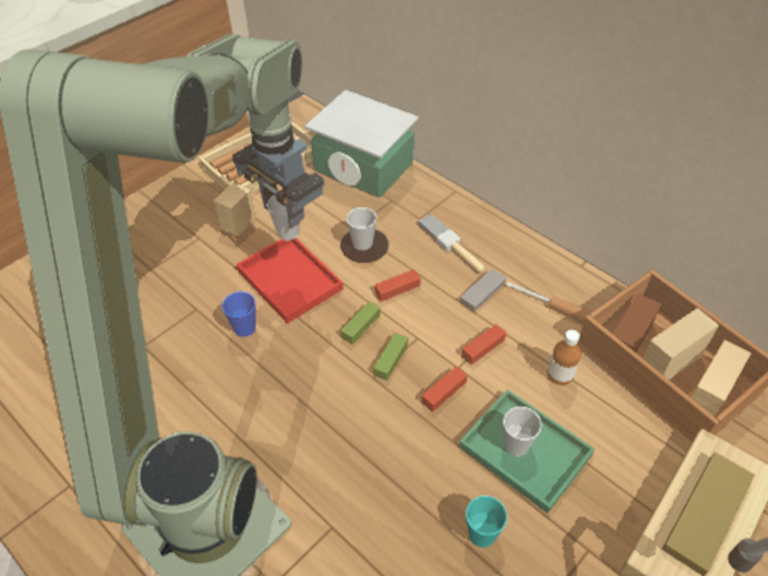

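The cup is held at (286,220) in the side view. Carrying it over the mat cup.

```bash
python3 -m creep '1.2 -0.3 0 0 0 0 1;2.2 -0.55 0 0 0 0 1;2.2 -0.55 0 0 0 0 1;2.2 -0.55 0 0 0 0 1;2.2 -0.55 0 0 0 0 1;2.2 -0.55 0 0 0 0 1;2.2 -0.55 0 0 0 0 1;1.2 -0.4 0 0 0 0 1;0 0 0 0 0 0 1;0 0 0 0 0 0 1'; python3 d.py 643 271 180 90; python3 - <<'E'
from h import *
fs=frames();s=monitor.state();p=np.array(s['ee_pos'])
overlay(fs,[cupP(643,271,4),cupP(p[0],p[1],p[2]-53)],'pics/ov3.png',[(643,271,100)],w=36,k=8)
E
```

```text
time_s: 6.93
ee_pos: [639.0, 265.1, 172.1]
ee_rot: [-178.6, 0.9, 90.0]
force: [-0.1, 0.6, -1.1]
gripper_width: 65.2
t 6.9 d cm [0.4  0.59 0.79] rv [ 0.015 -0.025  0.   ] w 65.2 F [-0.1  0.6 -1.1] j [ 22.  31.  75.  -0.  76. -68.]
```

View pics/ov3.png

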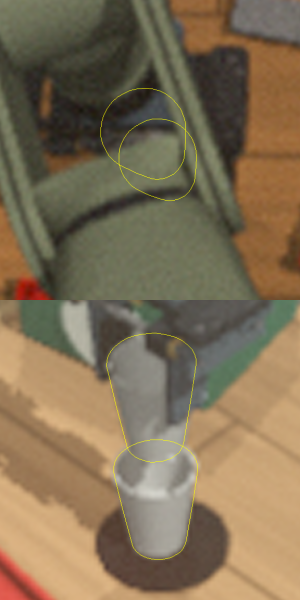

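```bash
python3 -m creep '0.4 0.6 0 0.015 -0.025 0 1;0 0 0 0 0 0 1'; python3 d.py 643 271 150 90
```

```text
time_s: 7.2
ee_pos: [640.5, 272.1, 172.0]
ee_rot: [-179.9, -0.0, 90.1]
force: [-0.8, -0.3, -1.9]
gripper_width: 65.0
t 7.2 d cm [ 0.25 -0.11 -2.2 ] rv [-0.    -0.001 -0.002] w 65.0 F [-0.8 -0.3 -1.9] j [ 22.  31.  75.   0.  74. -68.]
```

```bash
python3 -m creep '0.2 -0.1 -0.8 0 0 0 1;0 0 -0.8 0 0 0 1;0 0 -0.8 0 0 0 1;0 0 0 0 0 0 1'; python3 d.py 643 271 130 90;python3 - <<'E'
from h import *
fs=frames();s=monitor.state();p=np.array(s['ee_pos'])
overlay(fs[1:],[cupP(643,271,4),cupP(p[0],p[1],p[2]-53)],'pics/ov4.png',[(643,271,80)],w=30,k=8)
E
```

```text
time_s: 7.53
ee_pos: [639.7, 271.7, 146.6]
ee_rot: [-179.8, 0.1, 90.3]
force: [-0.2, 0.4, -1.6]
gripper_width: 64.6
t 7.5 d cm [ 0.33 -0.07 -1.66] rv [ 0.001 -0.003 -0.004] w 64.6 F [-0.2  0.4 -1.6] j [ 22.  32.  78.   0.  71. -68.]
```

View pics/ov4.png

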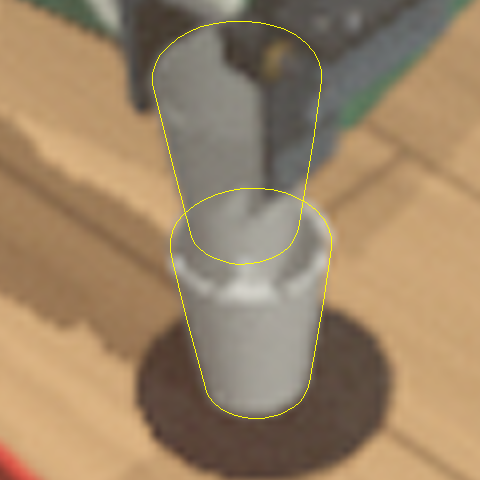

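```bash
python3 -m creep '0.35 0 0 0 0 0 1;0 0 -0.8 0 0 0 1;0.1 0 -0.8 0 0 0 1;0 0 -0.8 0 0 0 1;0 0 0 0 0 0 1'; python3 d.py 643 271 90 90
```

```text
time_s: 8.05
ee_pos: [646.4, 272.2, 122.9]
ee_rot: [179.9, -0.1, 90.2]
force: [-0.5, -0.3, -1.3]
gripper_width: 64.9
t 8.1 d cm [-0.34 -0.12 -3.29] rv [-0.001  0.001 -0.004] w 64.9 F [-0.5 -0.3 -1.3] j [ 22.  33.  79.   0.  68. -68.]
```

```bash
python3 -m creep '-0.3 -0.1 -0.7 0 0 0 1;0 0 -0.7 0 0 0 1;0 0 -0.6 0 0 0 1;0 0 -0.5 0 0 0 1;0 0 0 0 0 0 1'; python3 d.py 643 271 90 90
```

```text
time_s: 8.47
ee_pos: [642.6, 270.9, 94.2]
ee_rot: [-180.0, -0.0, 90.2]
force: [-0.4, -0.2, -0.8]
gripper_width: 64.6
t 8.5 d cm [ 0.04  0.01 -0.42] rv [-0.001 -0.    -0.004] w 64.6 F [-0.4 -0.2 -0.8] j [ 22.  34.  81.   0.  65. -68.]
```

```bash
python3 -m creep '0 0 -0.3 0 0 0 1;0 0 -0.25 0 0 0 1;0 0 0 0 0 0 1'; python3 d.py 643 271 90 90
```

```text
time_s: 8.72
ee_pos: [643.7, 271.9, 89.2]
ee_rot: [179.8, -0.2, 90.2]
force: [0.0, 0.2, -1.4]
gripper_width: 64.5
t 8.7 d cm [-0.07 -0.09  0.08] rv [-0.003  0.003 -0.004] w 64.5 F [ 0.   0.2 -1.4] j [ 22.  34.  82.   0.  64. -68.]
```

```bash
python3 -m creep '0 0 0 0 0 0 -1;0 0 0 0 0 0 -1;0 0 0 0 0 0 -1;0 0 0 0 0 0 -1;0 0 0.3 0 0 0 -1;0 0 1.5 0 0 0 -1;0 0 3 0 0 0 -1;0 0 3 0 0 0 -1;0 0 3 0 0 0 -1;0 0 3 0 0 0 -1;0 0 0 0 0 0 -1'; python3 d.py 473 -288 200 90;python3 - <<'E'
from h import *
fs=frames()
overlay(fs[1:],[cupP(643,271,4),cupP(643,271,36)],'pics/ov5.png',[(643,271,60)],w=30,k=8)
E
```

```text
time_s: 9.63
ee_pos: [641.4, 270.0, 233.4]
ee_rot: [-179.9, 0.0, 90.2]
force: [0.3, 0.1, 1.5]
gripper_width: 90.7
t 9.6 d cm [-16.84 -55.8   -3.34] rv [ 0.    -0.001 -0.004] w 90.7 F [0.3 0.1 1.5] j [ 22.  29.  70.   0.  81. -68.]
```

View pics/ov5.png

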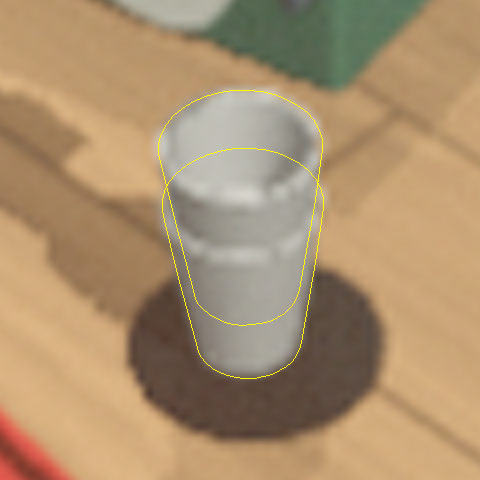

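The nest matches the predicted outline. Now for cup_b.

```bash
python3 -m creep '-0.5 -2 0 0 0 0 -1;-1.2 -4 0 0 0 0 -1;-1.2 -4 0 0 0 0 -1;-1.2 -4 0 0 0 0 -1;-1.2 -4 0 0 0 0 -1;-1.2 -4 0 0 0 0 -1;-1.2 -4 0 0 0 0 -1;-1.2 -4 0 0 0 0 -1;-1.2 -4 0 0 0 0 -1;-1.2 -4 0 0 0 0 -1;-1.2 -4 0 0 0 0 -1;-1.2 -4 0 0 0 0 -1';python3 -m creep '0 -2 0 0 0 0 -1;0 0 0 0 0 0 -1;0 0 0 0 0 0 -1';  python3 d.py 473 -288 150 90;python3 - <<'E'
from h import *
fs=frames()
for n in('top','side'):
  for r in models.search_frame(n,'cup_b'):print(n,np.round(r['rect']),round(r['confidence'],2))
overlay(fs,[cupP(473,-288,6)],'pics/ov6.png',[(473,-288,40)],w=30,k=8)
E
```

```text
time_s: 10.73
ee_pos: [489.1, -182.4, 206.4]
ee_rot: [-177.5, 0.0, 91.1]
force: [0.7, -0.9, -0.5]
gripper_width: 91.4
time_s: 10.98
ee_pos: [482.9, -209.3, 201.8]
ee_rot: [-176.9, -0.1, 90.5]
force: [0.2, -0.8, 0.4]
gripper_width: 91.1
t 11.0 d cm [-0.99 -7.87 -5.18] rv [-0.001 -0.054 -0.009] w 91.1 F [ 0.2 -0.8  0.4] j [ -24.   16.   95.   -1.   72. -114.]
top [191. 244. 208. 259.] 0.64
top [197. 147. 216. 164.] 0.63
top [358. 210. 374. 218.] 0.58
side [332. 272. 360. 303.] 0.63
side [158. 195. 170. 223.] 0.59
```

View pics/ov6.png

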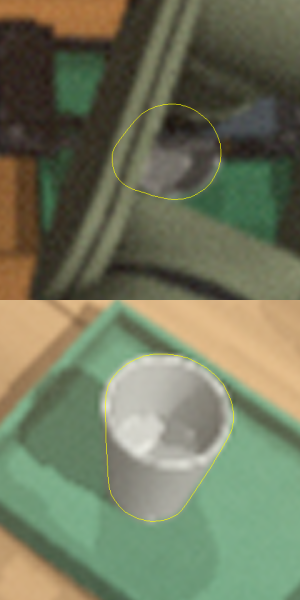

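```bash
python3 -m creep '-0.3 -2 -1.5 0 -0.02 0 -1;-0.4 -2.3 -1.5 0 -0.02 -0.005 -1;-0.3 -2.3 -2 0 -0.014 -0.004 -1;0 -1 -2 0 0 0 -1;0 0 -2 0 0 0 -1;0 0 0 0 0 0 -1';python3 d.py 472 -287.5 105 90
```

```text
time_s: 11.68
ee_pos: [479.1, -278.4, 111.9]
ee_rot: [179.3, 0.1, 91.1]
force: [-0.7, 0.6, -0.9]
gripper_width: 91.4
t 11.7 d cm [-0.71 -0.91 -0.69] rv [ 0.002  0.012 -0.019] w 91.4 F [-0.7  0.6 -0.9] j [ -32.   21.  101.    0.   57. -123.]
```

```bash
python3 -m creep '-0.7 -0.9 0 0 0.01 -0.02 -1;0 0 -0.5 0 0 0 -1;0 0 0 0 0 0 -1';python3 d.py 472 -287.5 100 90; python3 -m creep '0 0 -1.2 0 0 0 -1;0 0 -1.2 0 0 0 -1;0 0 -1 0 0 0 -1;0 0 0 0 0 0 -1';python3 d.py 472 -287.5 59 90
```

```text
time_s: 11.93
ee_pos: [473.3, -285.9, 108.1]
ee_rot: [179.9, 0.1, 90.1]
force: [0.4, -0.7, 0.2]
gripper_width: 91.1
t 11.9 d cm [-0.13 -0.16 -0.81] rv [ 0.002  0.002 -0.001] w 91.1 F [ 0.4 -0.7  0.2] j [ -32.   21.  102.   -0.   57. -122.]
time_s: 12.27
ee_pos: [477.1, -286.2, 77.9]
ee_rot: [179.4, 0.4, 90.2]
force: [0.2, -0.6, -0.8]
gripper_width: 91.5
t 12.3 d cm [-0.51 -0.13 -1.89] rv [ 0.008  0.011 -0.003] w 91.5 F [ 0.2 -0.6 -0.8] j [ -32.   23.  104.   -0.   52. -122.]
```

```bash
python3 -m creep '-0.5 -0.1 -1 0 0.01 0 -1;0 0 -1 0 0 0 -1;0 0 0 0 0 0 -1';python3 d.py 472 -287.5 59 90
```

```text
time_s: 12.52
ee_pos: [473.0, -287.4, 58.1]
ee_rot: [179.8, 0.5, 90.3]
force: [0.5, -0.2, 0.2]
gripper_width: 91.4
t 12.5 d cm [-0.1  -0.01  0.09] rv [ 0.009  0.003 -0.004] w 91.4 F [ 0.5 -0.2  0.2] j [ -32.   25.  105.   -0.   50. -122.]
```

```bash
python3 -m creep '0 0 0.1 0.008 0 -0.004 1;0 0 0 0 0 0 1;0 0 0 0 0 0 1;0 0 0 0 0 0 1;0 0 0 0 0 0 1;0 0 0 0 0 0 1;0 0 0 0 0 0 1' 25;python3 d.py 472 -287.5 59 90;  python3 -m creep '0 0 1 0 0 0 1;0 0 2 0 0 0 1;0 0 2.5 0 0 0 1;0 0 2.5 0 0 0 1;0 0 2.5 0 0 0 1;0 0 2.5 0 0 0 1;0 0 2 0 0 0 1;0 0 0 0 0 0 1'; python3 d.py 643 271 230 90
```

```text
time_s: 13.1
ee_pos: [473.2, -287.8, 59.6]
ee_rot: [179.8, 0.1, 90.0]
force: [-0.2, -0.3, -1.8]
gripper_width: 64.1
t 13.1 d cm [-0.12  0.03 -0.06] rv [0.001 0.003 0.   ] w 64.1 F [-0.2 -0.3 -1.8] j [ -33.   25.  105.    0.   51. -123.]
time_s: 13.77
ee_pos: [470.0, -285.6, 218.8]
ee_rot: [-180.0, -0.1, 90.0]
force: [2.0, -0.3, -1.0]
gripper_width: 63.7
t 13.8 d cm [17.3  55.66  1.12] rv [-0.002 -0.001  0.   ] w 63.7 F [ 2.  -0.3 -1. ] j [ -33.   16.   92.    0.   72. -123.]
```

```bash
python3 -m creep '0.4 1.5 0.5 0 0 0 1;0.8 3 0.4 0 0 0 1;1.1 4 0.3 0 0 0 1;1.2 4 0.2 0 0 0 1;1.2 4 0.2 0 0 0 1;1.2 4 0.2 0 0 0 1;1.2 4 0.2 0 0 0 1;1.2 4 0.2 0 0 0 1;1.2 4 0.2 0 0 0 1;1.2 4 0.2 0 0 0 1;1.2 4 0.2 0 0 0 1;1.2 3 0.2 0 0 0 1'; python3 d.py 643 271 230 90
```

```text
time_s: 14.77
ee_pos: [592.1, 151.5, 241.7]
ee_rot: [-179.3, 0.2, 89.3]
force: [1.0, -0.8, -0.7]
gripper_width: 64.1
t 14.8 d cm [ 5.09 11.95 -1.17] rv [ 0.003 -0.012  0.013] w 64.1 F [ 1.  -0.8 -0.7] j [ 13.  21.  81.  -0.  78. -76.]
```

```bash
python3 -m creep '1 2.2 0 0 0 0 1;1 2.2 0 0 0 0 1;1 2.2 0 0 0 0.005 1;1 2 0 0 0 0 1;0.5 1 0 0 0 0 1;0 0 0 0 0 0 1;0 0 0 0 0 0 1'; python3 d.py 643 271 200 90
```

```text
time_s: 15.35
ee_pos: [635.9, 260.1, 231.7]
ee_rot: [-178.6, 0.3, 90.2]
force: [-0.4, 0.6, -1.1]
gripper_width: 64.0
t 15.3 d cm [ 0.71  1.09 -3.17] rv [ 0.006 -0.025 -0.003] w 64.0 F [-0.4  0.6 -1.1] j [ 21.  29.  70.   0.  82. -69.]
```

```bash
python3 -m creep '0.7 1.1 -0.5 0.005 -0.025 -0.003 1;0 0 -1 0 0 0 1;0 0 -1 0 0 0 1;0 0 -0.8 0 0 0 1;0 0 0 0 0 0 1'; python3 d.py 643.5 271 180 90;python3 - <<'E'
from h import *
fs=frames();s=monitor.state();p=np.array(s['ee_pos'])
overlay(fs[1:],[cupP(643,271,4),cupP(643,271,36),cupP(p[0],p[1],p[2]-53.6)],'pics/ov7.png',[(643,271,110)],w=34,k=8)
E
```

```text
time_s: 15.77
ee_pos: [640.3, 264.2, 195.3]
ee_rot: [-179.7, 0.3, 89.8]
force: [0.1, 0.2, -2.1]
gripper_width: 64.0
t 15.8 d cm [ 0.32  0.68 -1.53] rv [ 0.006 -0.004  0.004] w 64.0 F [ 0.1  0.2 -2.1] j [ 22.  30.  74.  -0.  77. -68.]
```

View pics/ov7.png

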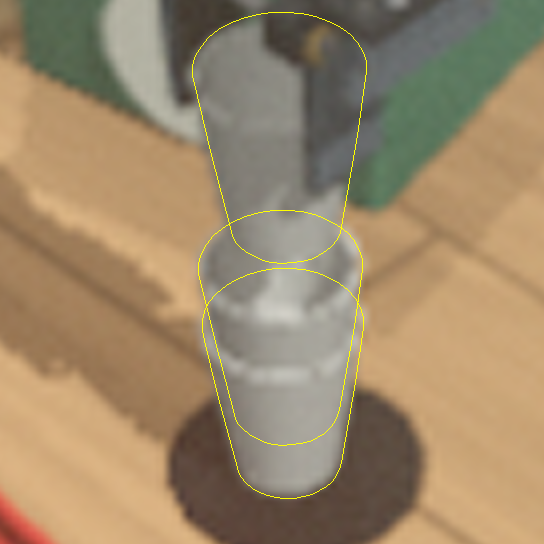

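```bash
python3 -m creep '0.4 0.5 -0.4 0.006 -0.004 0.004 1;0 0 -0.7 0 0 0 1;0 0 -0.7 0 0 0 1;0 0 0 0 0 0 1'; python3 d.py 644.5 269.5 160 90;python3 - <<'E'
from h import *
fs=frames();s=monitor.state();p=np.array(s['ee_pos'])
overlay(fs[1:],[cupP(643.5,271,36),cupP(p[0],p[1],p[2]-53.6)],'pics/ov8.png',[(643,271,90)],w=30,k=8)
E
```

```text
time_s: 16.2
ee_pos: [646.7, 269.7, 179.5]
ee_rot: [179.6, -0.2, 89.9]
force: [-0.3, -0.2, -2.3]
gripper_width: 63.8
t 16.2 d cm [-0.22 -0.02 -1.95] rv [-0.003  0.006  0.001] w 63.8 F [-0.3 -0.2 -2.3] j [ 22.  31.  74.   0.  74. -68.]
```

View pics/ov8.png

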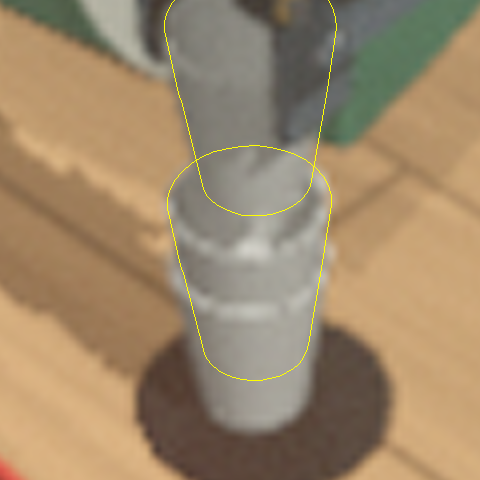

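```bash
python3 -m creep '-0.2 0 -0.6 0 0.005 0 1;0 0 -0.7 0 0 0 1;0 0 -0.7 0 0 0 1;0 0 0 0 0 0 1'; python3 d.py 644.5 269.5 122 90
```

```text
time_s: 16.63
ee_pos: [645.2, 270.2, 159.8]
ee_rot: [179.8, -0.3, 90.0]
force: [0.3, -0.3, -1.8]
gripper_width: 63.9
t 16.6 d cm [-0.07 -0.07 -3.78] rv [-0.004  0.004  0.001] w 63.9 F [ 0.3 -0.3 -1.8] j [ 22.  31.  76.   0.  72. -68.]
```

```bash
python3 -m creep '-0.1 0 -0.6 0 0.004 0 1;0 0 -0.6 0 0 0 1;0 0 -0.6 0 0 0 1;0 0 0 0 0 0 1'; python3 d.py 644.5 269.5 122 90;  python3 -m creep '0 0 -0.4 0 0 0 1;0 0 -0.4 0 0 0 1;0 0 -0.3 0 0 0 1;0 0 0 0 0 0 1'; python3 d.py 644.5 269.5 122 90
```

```text
time_s: 16.97
ee_pos: [643.7, 270.2, 139.2]
ee_rot: [-179.9, -0.2, 90.0]
force: [0.5, 0.7, -1.9]
gripper_width: 63.7
t 17.0 d cm [ 0.08 -0.07 -1.72] rv [-0.004 -0.002  0.   ] w 63.7 F [ 0.5  0.7 -1.9] j [ 22.  32.  78.   0.  70. -68.]
time_s: 17.3
ee_pos: [644.3, 270.6, 127.1]
ee_rot: [-180.0, -0.3, 90.0]
force: [1.3, 0.2, -1.9]
gripper_width: 63.8
t 17.3 d cm [ 0.02 -0.11 -0.51] rv [-0.005 -0.     0.001] w 63.8 F [ 1.3  0.2 -1.9] j [ 22.  33.  79.   0.  68. -68.]
```

```bash
python3 -m creep '0 0 -0.3 0 0 0 1;0 0 -0.2 0 0 0 1;0 0 0 0 0 0 1'; python3 d.py 644.5 269.5 122 90
```

```text
time_s: 17.55
ee_pos: [644.8, 271.1, 122.4]
ee_rot: [179.9, -0.3, 90.0]
force: [0.3, 0.3, -1.9]
gripper_width: 63.9
t 17.6 d cm [-0.03 -0.16 -0.04] rv [-0.006  0.001  0.   ] w 63.9 F [ 0.3  0.3 -1.9] j [ 22.  33.  79.   0.  68. -68.]
```

```bash
python3 -m creep '0 0 0 0 0 0 -1;0 0 0 0 0 0 -1;0 0 0 0 0 0 -1;0 0 0 0 0 0 -1;0 0 0.3 0 0 0 -1;0 0 1.5 0 0 0 -1;0 0 3 0 0 0 -1;0 0 3 0 0 0 -1;0 0 2 0 0 0 -1;0 0 0 0 0 0 -1'; python3 d.py 600 0 200 90;python3 - <<'E'
from h import *
fs=frames()
overlay(fs[1:],[cupP(644,271,4),cupP(644,271,68)],'pics/ov9.png',[(643,271,70)],w=30,k=8)
E
```

```text
time_s: 18.38
ee_pos: [643.4, 269.8, 224.8]
ee_rot: [-179.9, -0.2, 90.0]
force: [0.9, 0.0, 1.3]
gripper_width: 91.6
t 18.4 d cm [ -4.34 -26.98  -2.48] rv [-0.004 -0.001  0.001] w 91.6 F [0.9 0.  1.3] j [ 22.  29.  70.   0.  80. -68.]
```

View pics/ov9.png

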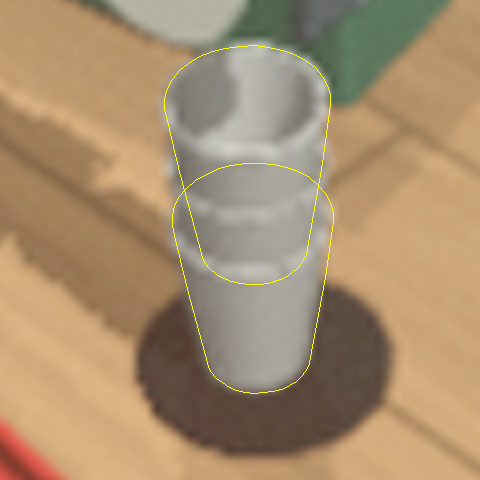

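```bash
python3 - <<'E'
from h import *
fs=frames()
for s in stones(fs):print(*s)
E
```

```text
red 601.2 123.9 -16.6 2 0.421 208
red 603.5 -107.0 -6.1 2 0.492 208
red 453.4 390.4 -7.6 1 0.419 532
red 472.2 -117.2 1.5 2 0.408 221
green 473.9 109.7 10.6 2 0.4 205
green 459.5 9.8 17.6 2 0.414 212
```

Stack is seated and upright. Red stone A is next: (601,124), jaw yaw 73°.

```bash
python3 -m creep '-0.6 -2 0 0 0 -0.05 0;-0.6 -2.2 0 0 0 -0.05 -0.3;-0.6 -2.2 0 0 0 -0.05 -0.3;-0.6 -2.2 0 0 0 -0.05 -0.3;-0.6 -2.2 -1 0 0 -0.05 -0.3;-0.6 -2.2 -2 0 0 -0.03 -0.3;-0.4 -1.4 -2 0 0 0 -0.3;0 0 -2 0 0 0 -0.3;0 0 -2 0 0 0 -0.3;0 0 -1 0 0 0 -0.3;0 0 0 0 0 0 -0.3'; python3 d.py 602 124.5 60 73
```

```text
time_s: 19.5
ee_pos: [586.7, 116.3, 93.6]
ee_rot: [-177.6, 0.9, 73.2]
force: [-1.3, 0.5, 0.4]
gripper_width: 59.2
t 19.5 d cm [ 1.53  0.82 -3.36] rv [ 0.003 -0.045 -0.003] w 59.2 F [-1.3  0.5  0.4] j [ 10.  27.  94.   0.  61. -63.]
```

```bash
python3 -m creep '0.8 0.4 -1 0 -0.023 0 -0.3;0.7 0.4 -1.2 0 -0.022 0 -0.3;0 0 -1 0 0 0 -0.3;0 0 0 0 0 0 -0.3'; python3 d.py 602 124.5 40 73;python3 - <<'E'
from h import *
fs=frames()
for s in stones(fs):print(*s)
overlay(fs,[box(602,124.5,np.radians(-17),0)],'pics/ov10.png',[(600,124,20)],w=30,k=8)
E
```

```text
time_s: 19.83
ee_pos: [601.5, 125.1, 59.3]
ee_rot: [-179.9, 0.2, 73.2]
force: [-1.6, 0.0, 0.5]
gripper_width: 59.3
t 19.8 d cm [ 0.05 -0.06 -1.93] rv [ 0.003 -0.002 -0.004] w 59.3 F [-1.6  0.   0.5] j [ 11.  29.  96.  -0.  55. -62.]
red 608.9 -107.9 -9.8 2 0.472 211
red 473.9 -116.5 0.4 2 0.368 222
green 455.8 8.4 19.0 2 0.687 134
```

View pics/ov10.png

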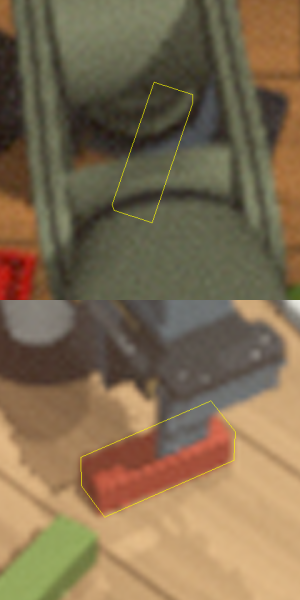

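```bash
python3 -m creep '0 0 -1 0 0 0 -0.3;0 0 -1 0 0 0 -0.3;0 0 -1 0 0 0 -0.3;0 0 0 0 0 0 -0.3'; python3 d.py 602 124.5 6 73
```

```text
time_s: 20.27
ee_pos: [604.3, 125.3, 31.3]
ee_rot: [179.7, 0.0, 73.2]
force: [-0.5, 0.2, 0.1]
gripper_width: 59.4
t 20.3 d cm [-0.23 -0.08 -2.53] rv [ 0.002  0.005 -0.004] w 59.4 F [-0.5  0.2  0.1] j [ 11.  31.  98.  -0.  51. -62.]
```

```bash
python3 -m creep '-0.3 -0.1 -0.8 0 0.005 0 -0.3;0 0 -0.8 0 0 0 -0.3;0 0 -0.5 0 0 0 -0.3;0 0 0 0 0 0 -0.3'; python3 d.py 602 124.5 6 73
```

```text
time_s: 20.6
ee_pos: [600.4, 123.9, 7.4]
ee_rot: [-179.9, 0.1, 73.2]
force: [0.3, -0.4, -0.4]
gripper_width: 59.1
t 20.6 d cm [ 0.16  0.06 -0.14] rv [ 0.002 -0.002 -0.003] w 59.1 F [ 0.3 -0.4 -0.4] j [ 11.  33.  99.  -0.  48. -62.]
```

```bash
python3 -m creep '0 0 0 0 0 0 1;0 0 0 0 0 0 1;0 0 0 0 0 0 1;0 0 0 0 0 0 1;0 0 0 0 0 0 1;0 0 0 0 0 0 1' 30; python3 d.py 602 124.5 6 73;python3 -m creep '0 0 1 0 0 0 1;0 0 2 0 0 0 1;0 0 2.5 0 0 0 1;0 0 2.5 0 0 0 1;0 0 2 0 0 0 1;0 0 0 0 0 0 1'; python3 d.py 467.4 364.3 110 82.6
```

```text
time_s: 21.1
ee_pos: [600.8, 124.0, 7.6]
ee_rot: [-180.0, 0.1, 73.2]
force: [-0.1, 0.1, -2.0]
gripper_width: 30.0
t 21.1 d cm [ 0.12  0.05 -0.16] rv [ 0.002 -0.001 -0.003] w 30.0 F [-0.1  0.1 -2. ] j [ 11.  33.  99.  -0.  48. -62.]
time_s: 21.6
ee_pos: [597.5, 123.4, 111.7]
ee_rot: [-179.6, 0.3, 73.2]
force: [0.8, -0.4, -1.6]
gripper_width: 29.7
t 21.6 d cm [-13.01  24.09  -0.17] rv [ 0.004 -0.007  0.164] w 29.7 F [ 0.8 -0.4 -1.6] j [ 11.  26.  93.  -0.  61. -62.]
```

```bash
python3 -m creep '-1.5 1 0 0 0 0.015 1;-2 2 0 0 0 0.02 1;-2 2.7 0 0 0 0.02 1;-2 2.7 0 0 0 0.02 1;-1.8 2.7 0 0 0 0.02 1;-1.2 2.7 0 0 0 0.02 1;-1 2.7 0 0 0 0.02 1;-0.7 2.7 0 0 0 0.02 1;-0.4 2.7 0 0 0 0 1;0 1.5 0 0 0 0 1;0 0 0 0 0 0 1'; python3 d.py 467.4 364.3 60 82.6
```

```text
time_s: 22.52
ee_pos: [461.3, 362.0, 106.6]
ee_rot: [-179.5, 0.6, 82.2]
force: [0.4, 1.0, -1.1]
gripper_width: 29.8
t 22.5 d cm [ 0.61  0.23 -4.66] rv [ 0.009 -0.011  0.006] w 29.8 F [ 0.4  1.  -1.1] j [ 37.  25.  96.  -0.  60. -45.]
```

```bash
python3 -m creep '0.6 0.2 -1 0.009 -0.011 0.006 1;0 0 -1.3 0 0 0 1;0 0 -1.3 0 0 0 1;0 0 -1 0 0 0 1;0 0 0 0 0 0 1'; python3 d.py 467.4 364.3 30 82.6;python3 - <<'E'
from h import *
fs=frames();s=monitor.state();p=s['ee_pos']
overlay(fs,[box(460.7,312.7,np.radians(-7.4),0,146,190,24),box(460.7,312.7,np.radians(-7.4),6,134,178,.1),box(p[0],p[1],np.radians(s['ee_rot'][2]-90),p[2]-7)],'pics/ov11.png',[(460,330,20)],w=34,k=8)
E
```

```text
time_s: 22.93
ee_pos: [467.9, 360.3, 56.9]
ee_rot: [180.0, 0.3, 82.7]
force: [-0.4, -1.0, -3.0]
gripper_width: 29.8
t 22.9 d cm [-0.05  0.4  -2.69] rv [ 0.005 -0.    -0.002] w 29.8 F [-0.4 -1.  -3. ] j [ 37.  28. 100.  -0.  53. -46.]
```

View pics/ov11.png

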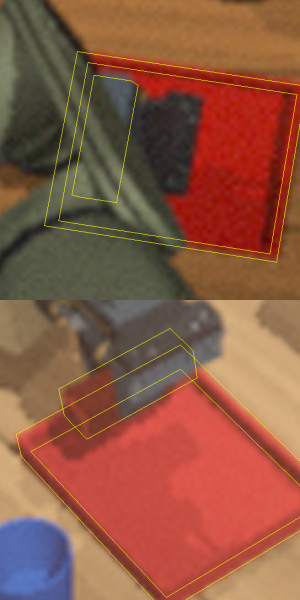

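```bash
python3 -m creep '0 0.3 -0.8 0.004 0 0 1;0 0 -1 0 0 0 1;0 0 -0.8 0 0 0 1;0 0 -0.3 0 0 0 1;0 0 0 0 0 0 1'; python3 d.py 467.4 364.3 14 82.6
```

```text
time_s: 23.45
ee_pos: [470.8, 364.6, 29.2]
ee_rot: [179.7, -0.3, 82.6]
force: [-0.2, 0.3, -1.2]
gripper_width: 29.7
t 23.4 d cm [-0.34 -0.03 -1.52] rv [-0.004  0.006 -0.   ] w 29.7 F [-0.2  0.3 -1.2] j [ 37.  30. 101.  -0.  49. -46.]
```

```bash
python3 -m creep '-0.3 0 -0.7 -0.004 0.006 0 1;0 0 -0.6 0 0 0 1;0 0 0 0 0 0 1'; python3 d.py 467.4 364.3 14 82.6
```

```text
time_s: 23.7
ee_pos: [467.5, 364.7, 15.1]
ee_rot: [-180.0, -0.0, 82.6]
force: [-0.4, 0.2, -2.1]
gripper_width: 29.6
t 23.7 d cm [-0.01 -0.04 -0.11] rv [-0.    -0.    -0.001] w 29.6 F [-0.4  0.2 -2.1] j [ 37.  31. 102.   0.  48. -46.]
```

```bash
python3 -m creep '0 0 -0.1 0 0 0 1;0 0 0 0 0 0 0.18;0 0 0 0 0 0 0.18;0 0 0 0 0 0 0.18;0 0 1 0 0 0 0.18;0 0 2 0 0 0 0.18;0 0 2.5 0 0 0 0.18;0 0 2.5 0 0 0 0.1;0 -1 1.5 0 0 0 -0.3;0 -2 0.5 0 0 0.02 -0.3;0 -3 0 0 0 0.02 -0.3'; python3 d.py 473 -117 100 90.5
```

```text
time_s: 24.62
ee_pos: [470.2, 309.6, 126.2]
ee_rot: [179.5, -0.6, 85.3]
force: [0.8, 0.1, -0.4]
gripper_width: 57.9
t 24.6 d cm [  0.28 -42.66  -2.62] rv [-0.009  0.01   0.091] w 57.9 F [ 0.8  0.1 -0.4] j [ 32.  21.  99.   0.  59. -53.]
```

```bash
python3 -m creep '0 -4 0 0 0 0.02 -0.3;0 -4 0 0 0 0.02 -0.3;0 -4 0 0 0 0.02 -0.3;0 -4 0 0 0 0.01 -0.3;0 -4 0 0 0 0.01 -0.3;0 -4 0 0 0 0 -0.3;0 -4 0 0 0 0 -0.3;0 -4 0 0 0 0 -0.3;0 -3 0 0 0 0 -0.3;0 -1.5 0 0 0 0 -0.3;0 0 0 0 0 0 -0.3'; python3 d.py 473 -117 100 90.5; python3 look.py d side top
```

```text
time_s: 25.53
ee_pos: [472.7, -73.4, 143.8]
ee_rot: [177.7, -0.7, 90.3]
force: [-0.0, 0.1, 0.1]
gripper_width: 59.5
t 25.5 d cm [ 0.03 -4.36 -4.38] rv [-0.013  0.04   0.004] w 59.5 F [-0.   0.1  0.1] j [ -11.   12.  110.    1.   56. -102.]
```

View pics/d_side.png

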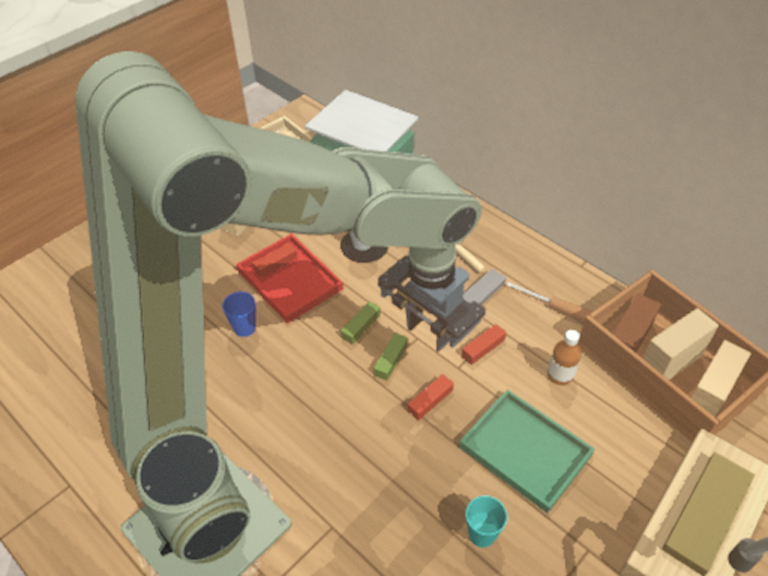

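Red stone C was knocked from (444,388) to (430,397) in the side view, and red A lies in the tray at (275,262). Re-measuring.

```bash
python3 - <<'E'
from h import *
fs=frames()
for s in stones(fs):print(*s)
f=fs[1];m=mask(f,'red');n,l,st,ce=cv2.connectedComponentsWithStats(m)
for k in range(1,n):
    if st[k,4]>80:
        p=plane(f,ce[k],12);print(ce[k].round(),st[k],p.round())
        if abs(ce[k][0]-287)<12 and abs(ce[k][1]-264)<12:
            M=(l==k).astype(np.uint8)
            for y in(0,.3,-.3,.5):
                r=fitstone([f],[M],[p[0],p[1],y]);print(r)
E
```

```text
red 606.9 -106.5 -3.4 2 0.666 146
red 440.0 -109.6 0.3 2 0.665 138
green 477.7 111.0 10.8 2 0.497 194
green 459.9 8.6 20.1 2 0.603 174
[193. 185.] [ 158  155   71   60 2315] [458. 309.  12.]
[322. 229.] [308 217  29  25 351] [ 605. -106.   12.]
[286. 264.] [272 250  30  30 411] [ 439. -109.   12.]
(array([ 4.36043812e+02, -1.10447821e+02, -1.15802421e-02]), np.float64(0.15605749486652976))
(array([ 4.36043812e+02, -1.10447821e+02, -1.15802421e-02]), np.float64(0.15605749486652976))
(array([ 4.40140218e+02, -1.10141813e+02, -1.61103211e-03]), np.float64(0.1490683229813664))
(array([ 4.36935965e+02, -1.10643260e+02, -3.82076853e-02]), np.float64(0.16463414634146345))
```

Stone C is now at about (438,-110), yaw 0.

```bash
python3 -m creep '-0.8 -1 -1 -0.006 0.02 0 -0.3;-1 -1.2 -1.5 -0.006 0.02 0 -0.3;-1 -1 -1.5 0 0 0 -0.3;-0.5 -0.3 -1.5 0 0 0 -0.3;0 0 -1 0 0 0 -0.3;0 0 0 0 0 0 -0.3'; python3 d.py 438 -110 50 90
```

```text
time_s: 26.23
ee_pos: [433.4, -103.1, 71.1]
ee_rot: [-179.3, -0.1, 91.2]
force: [-0.4, 0.8, 0.1]
gripper_width: 59.0
t 26.2 d cm [ 0.46 -0.69 -2.11] rv [-0.002 -0.012 -0.021] w 59.0 F [-0.4  0.8  0.1] j [ -15.   16.  117.   -0.   48. -106.]
```

```bash
python3 -m creep '0.3 -0.6 -1 0 -0.01 -0.02 -0.3;0.2 -0.2 -1 0 0 0 -0.3;0 0 -0.5 0 0 0 -0.3;0 0 0 0 0 0 -0.3'; python3 d.py 438 -110 40 90;python3 - <<'E'
from h import *
fs=frames()
overlay(fs,[box(438,-110,0,0)],'pics/ov12.png',[(440,-110,20)],w=30,k=8)
E
```

```text
time_s: 26.57
ee_pos: [435.0, -110.6, 42.4]
ee_rot: [-179.4, -0.2, 90.2]
force: [-0.4, 0.3, 0.7]
gripper_width: 59.5
t 26.6 d cm [ 0.3   0.06 -0.24] rv [-0.003 -0.011 -0.004] w 59.5 F [-0.4  0.3  0.7] j [ -16.   19.  119.   -0.   43. -106.]
```

View pics/ov12.png

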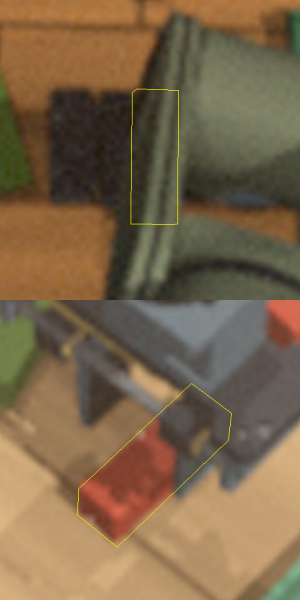

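Straddling correctly. Lower and grip.

```bash
python3 -m creep '0.3 0 -1 0 -0.01 0 -0.3;0 0 -1 0 0 0 -0.3;0 0 -0.6 0 0 0 -0.3;0 0 -0.2 0 0 0 -0.3;0 0 0 0 0 0 -0.3'; python3 d.py 438 -110 7 90
```

```text
time_s: 27.08
ee_pos: [441.2, -110.6, 17.2]
ee_rot: [179.6, -0.0, 90.4]
force: [0.3, -0.4, -0.2]
gripper_width: 59.2
t 27.1 d cm [-0.32  0.06 -1.02] rv [-0.     0.007 -0.006] w 59.2 F [ 0.3 -0.4 -0.2] j [ -16.   21.  120.    0.   38. -106.]
```

```bash
python3 -m creep '-0.3 0 -0.6 0 0.007 -0.005 -0.3;0 0 -0.3 0 0 0 -0.3;0 0 0 0 0 0 1;0 0 0 0 0 0 1;0 0 0 0 0 0 1;0 0 0 0 0 0 1;0 0 0 0 0 0 1;0 0 0 0 0 0 1' 30; python3 d.py 438 -110 7 90
```

```text
time_s: 27.75
ee_pos: [439.0, -110.8, 8.9]
ee_rot: [179.9, 0.0, 90.1]
force: [-0.3, 0.3, -2.1]
gripper_width: 29.6
t 27.8 d cm [-0.1   0.08 -0.19] rv [ 0.001  0.003 -0.001] w 29.6 F [-0.3  0.3 -2.1] j [ -16.   22.  121.    0.   37. -106.]
```

```bash
python3 -m creep '0 0 1 0 0 0 1;0 0 2 0 0 0 1;0 0 2.5 0 0 0 1;0 0.5 2.5 0 0 0 1;0 2 1.5 0 0 0 1;0 3 0 0 0 0 1;0 4 0 0 0 0 1;0 4 0 0 0 0 1;0 4 0 0 0 -0.02 1;0 4 0 0 0 -0.02 1;0 4 0 0 0 -0.02 1;0 3 0 0 0 -0.02 1'; python3 d.py 454 261 100 82.6
```

```text
time_s: 28.75
ee_pos: [434.1, 180.8, 106.8]
ee_rot: [-179.9, 0.0, 84.5]
force: [0.2, -0.6, -3.1]
gripper_width: 30.1
t 28.8 d cm [ 1.99  8.02 -0.68] rv [ 0.    -0.001 -0.034] w 30.1 F [ 0.2 -0.6 -3.1] j [ 21.  15. 112.   0.  53. -63.]
```

```bash
python3 -m creep '0.6 2.2 0 0 0 -0.01 1;0.6 2.2 0 0 0 -0.01 1;0.5 1.8 -1 0 0 -0.01 1;0 0 -1.2 0 0 0 1;0 0 -1.2 0 0 0 1;0 0 -0.8 0 0 0 1;0 0 0 0 0 0 1'; python3 d.py 454 261 40 82.6
```

```text
time_s: 29.33
ee_pos: [448.8, 254.2, 61.5]
ee_rot: [-179.9, -0.1, 83.4]
force: [-0.3, 0.6, -2.3]
gripper_width: 30.0
t 29.3 d cm [ 0.52  0.68 -2.15] rv [-0.001 -0.002 -0.013] w 30.0 F [-0.3  0.6 -2.3] j [ 28.  22. 109.   0.  49. -55.]
```

```bash
python3 -m creep '0.5 0.7 -1 0 0 -0.013 1;0 0 -1 0 0 0 1;0 0 -0.6 0 0 0 1;0 0 0 0 0 0 1'; python3 d.py 454 261 15.5 82.6
```

```text
time_s: 29.67
ee_pos: [453.1, 259.7, 34.3]
ee_rot: [-179.8, 0.0, 82.5]
force: [-0.4, -1.4, -2.2]
gripper_width: 29.6
t 29.7 d cm [ 0.09  0.13 -1.88] rv [-0.    -0.004  0.001] w 29.6 F [-0.4 -1.4 -2.2] j [ 28.  24. 110.   0.  46. -54.]
```

```bash
python3 -m creep '0 0.1 -0.8 0 -0.004 0 1;0 0 -0.6 0 0 0 1;0 0 -0.2 0 0 0 1;0 0 0 0 0 0 1'; python3 d.py 454 261 15 82.6
```

```text
time_s: 30.0
ee_pos: [452.8, 259.7, 17.5]
ee_rot: [180.0, 0.0, 82.5]
force: [-0.4, -0.0, -2.1]
gripper_width: 29.7
t 30.0 d cm [ 0.12  0.13 -0.25] rv [0.    0.    0.002] w 29.7 F [-0.4 -0.  -2.1] j [ 29.  26. 111.  -0.  43. -54.]
```

```bash
python3 -m creep '0.1 0.1 -0.25 0 0 0 1;0 0 0 0 0 0 1;0 0 0 0 0 0 0.18;0 0 0 0 0 0 0.18;0 0 0 0 0 0 0.18;0 0 1 0 0 0 0.18;0 0 2 0 0 0 0.18;0 0 2.5 0 0 0 0.18;0 0 2.5 0 0 0 0.1;0 -1 1.5 0 0 0 -0.3;1 -2 0.5 0 0 0 -0.3;1.5 -3 0 0 0 0 -0.3'; python3 d.py 605 -106 100 85
```

```text
time_s: 31.0
ee_pos: [479.6, 204.3, 126.6]
ee_rot: [179.6, -0.4, 82.9]
force: [0.5, 0.0, -0.4]
gripper_width: 57.7
t 31.0 d cm [ 12.54 -31.03  -2.66] rv [-0.006  0.008  0.036] w 57.7 F [ 0.5  0.  -0.4] j [ 22.  17. 105.   0.  57. -61.]
```

```bash
python3 -m creep '1.5 -3.5 0 0 0 0.01 -0.3;1.5 -3.6 0 0 0 0.01 -0.3;1.5 -3.6 0 0 0 0.01 -0.3;1.5 -3.6 0 0 0 0.01 -0.3;1.5 -3.6 0 0 0 0 -0.3;1.5 -3.6 0 0 0 0 -0.3;1.4 -3.5 0 0 0 0 -0.3;1 -3 -0.5 0 0 0 -0.3;0.5 -1.5 -1 0 0 0 -0.3;0 0 0 0 0 0 -0.3'; python3 d.py 605 -106 60 85;python3 - <<'E'
from h import *
fs=frames()
for s in stones(fs):print(*s)
overlay(fs,[box(605,-106,np.radians(-5),0)],'pics/ov13.png',[(605,-106,20)],w=30,k=8)
E
```

```text
time_s: 31.83
ee_pos: [608.0, -110.1, 126.2]
ee_rot: [178.2, -0.4, 85.3]
force: [-0.4, -0.3, 0.1]
gripper_width: 59.3
t 31.8 d cm [-0.3   0.41 -6.62] rv [-0.005  0.032 -0.005] w 59.3 F [-0.4 -0.3  0.1] j [-12.  25.  93.   1.  61. -97.]
green 476.5 108.4 8.8 2 0.402 203
green 456.5 7.6 20.6 2 0.388 213
```

View pics/ov13.png

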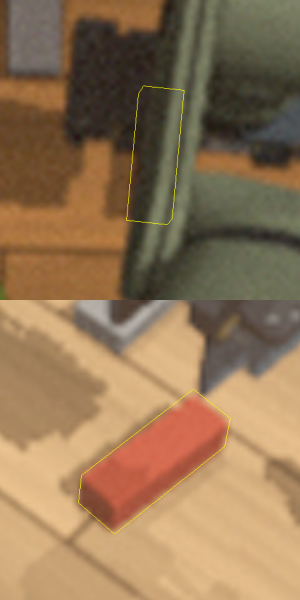

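```bash
python3 -m creep '-0.2 0.4 -1 0 0.03 0 -0.3;0 0 -1.5 0 0 0 -0.3;0 0 -1.5 0 0 0 -0.3;0 0 -1.5 0 0 0 -0.3;0 0 -1 0 0 0 -0.3;0 0 0 0 0 0 -0.3'; python3 d.py 605 -106 35 85
```

```text
time_s: 32.43
ee_pos: [604.8, -92.9, 63.3]
ee_rot: [180.0, -0.5, 85.9]
force: [-0.7, 0.2, -0.2]
gripper_width: 59.1
t 32.4 d cm [ 0.02 -1.31 -2.83] rv [-0.008  0.001 -0.016] w 59.1 F [-0.7  0.2 -0.2] j [-10.  29.  96.   1.  55. -96.]
```

```bash
python3 -m creep '0 -0.9 0 -0.008 0 -0.016 -0.3;0 -0.4 -1 0 0 0 -0.3;0 0 -1 0 0 0 -0.3;0 0 0 0 0 0 -0.3'; python3 d.py 605 -106 35 85
```

```text
time_s: 32.77
ee_pos: [605.7, -104.6, 43.4]
ee_rot: [179.9, 0.0, 85.1]
force: [0.3, 0.8, -0.7]
gripper_width: 59.5
t 32.8 d cm [-0.07 -0.14 -0.84] rv [ 0.001  0.002 -0.002] w 59.5 F [ 0.3  0.8 -0.7] j [-11.  30.  97.  -0.  53. -96.]
```

```bash
python3 -m creep '0 -0.1 -0.9 0 0 0 -0.3;0 0 -1 0 0 0 -0.3;0 0 -0.8 0 0 0 -0.3;0 0 -0.3 0 0 0 -0.3;0 0 0 0 0 0 -0.3'; python3 d.py 605 -106 8 85
```

```text
time_s: 33.18
ee_pos: [605.6, -106.3, 10.2]
ee_rot: [179.9, 0.0, 85.0]
force: [-0.6, 0.4, -0.0]
gripper_width: 59.0
t 33.2 d cm [-0.06  0.03 -0.22] rv [ 0.001  0.002 -0.   ] w 59.0 F [-0.6  0.4 -0. ] j [-11.  32.  99.  -0.  49. -96.]
```

```bash
python3 -m creep '0 0 -0.2 0 0 0 1;0 0 0 0 0 0 1;0 0 0 0 0 0 1;0 0 0 0 0 0 1;0 0 0 0 0 0 1;0 0 0 0 0 0 1' 30; python3 -m creep '0 0 1 0 0 0 1;0 0 2 0 0 0 1;0 0 2.5 0 0 0 1;-0.5 1 2.5 0 0 0 1;-1 2 1.5 0 0 0 1;-1.5 3 0 0 0 0 1;-2 3.5 0 0 0 0 1;-2 3.5 0 0 0 0 1;-2 3.5 0 0 0 0 1;-2 3.5 0 0 0 -0.01 1;-2 3.5 0 0 0 -0.01 1;-1.5 3 0 0 0 -0.01 1'; python3 d.py 460.7 312.7 100 82.6
```

```text
time_s: 33.68
ee_pos: [605.9, -106.4, 8.2]
ee_rot: [179.8, 0.0, 85.0]
force: [0.1, 0.6, -2.6]
gripper_width: 30.0
time_s: 34.68
ee_pos: [456.1, 161.5, 113.5]
ee_rot: [179.4, -0.0, 82.5]
force: [0.1, -0.2, -2.4]
gripper_width: 29.7
t 34.7 d cm [ 0.46 15.12 -1.35] rv [0.001 0.01  0.002] w 29.7 F [ 0.1 -0.2 -2.4] j [ 18.  15. 110.  -0.  54. -64.]
```

```bash
python3 -m creep '0.3 3 0 0 0.005 0 1;0.3 3 0 0 0.005 0 1;0.2 3 0 0 0 0 1;0 2.5 0 0 0 0 1;0 1 0 0 0 0 1;0 0 -1 0 0 0 1;0 0 -1.2 0 0 0 1;0 0 -1.2 0 0 0 1;0 0 -0.5 0 0 0 1;0 0 0 0 0 0 1'; python3 d.py 460.7 312.7 50 82.6
```

```text
time_s: 35.52
ee_pos: [455.6, 294.0, 76.7]
ee_rot: [-180.0, 0.1, 83.0]
force: [-0.6, 0.2, -2.7]
gripper_width: 29.6
t 35.5 d cm [ 0.51  1.87 -2.67] rv [ 0.001 -0.001 -0.007] w 29.6 F [-0.6  0.2 -2.7] j [ 32.  23. 105.  -0.  52. -51.]
```

```bash
python3 -m creep '0.3 1 0 0 0 -0.007 1;0.2 0.8 0 0 0 0 1;0 0 -1 0 0 0 1;0 0 -1 0 0 0 1;0 0 -0.5 0 0 0 1;0 0 0 0 0 0 1'; python3 d.py 460.7 312.7 14.5 82.6; python3 - <<'E'
from h import *
fs=frames();s=monitor.state();p=s['ee_pos']
overlay(fs,[box(460.7,312.7,np.radians(-7.4),6,134,178,.1),box(p[0],p[1],np.radians(s['ee_rot'][2]-90),p[2]-8)],'pics/ov14.png',[(460,320,20)],w=34,k=8)
E
```

```text
time_s: 36.02
ee_pos: [462.5, 312.0, 50.5]
ee_rot: [179.9, 0.0, 82.4]
force: [-1.1, 0.2, -1.7]
gripper_width: 29.5
t 36.0 d cm [-0.18  0.07 -3.6 ] rv [0.001 0.001 0.003] w 29.5 F [-1.1  0.2 -1.7] j [ 33.  26. 105.  -0.  50. -49.]
```

View pics/ov14.png

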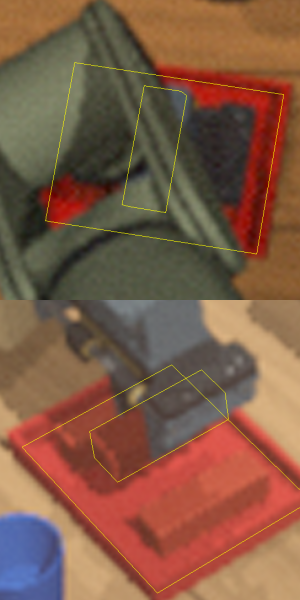

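```bash
python3 -m creep '-0.2 0.1 -1 0 0 0 1;0 0 -1 0 0 0 1;0 0 -0.8 0 0 0 1;0 0 0 0 0 0 1'; python3 d.py 460.7 312.7 14.5 82.6
```

```text
time_s: 36.45
ee_pos: [460.9, 313.4, 21.5]
ee_rot: [179.8, -0.1, 82.4]
force: [-0.8, 0.1, -2.6]
gripper_width: 29.9
t 36.5 d cm [-0.02 -0.07 -0.7 ] rv [-0.001  0.004  0.003] w 29.9 F [-0.8  0.1 -2.6] j [ 33.  28. 106.  -0.  46. -49.]
```

```bash
python3 -m creep '0 0 -0.4 0 0.003 0 1;0 0 -0.3 0 0 0 1;0 0 0 0 0 0 1'; python3 d.py 460.7 312.7 14.5 82.6
```

```text
time_s: 36.7
ee_pos: [460.9, 313.4, 14.0]
ee_rot: [-180.0, -0.0, 82.4]
force: [-1.1, 0.4, 1.1]
gripper_width: 30.1
t 36.7 d cm [-0.02 -0.07  0.05] rv [-0.001 -0.     0.004] w 30.1 F [-1.1  0.4  1.1] j [ 33.  28. 107.   0.  45. -49.]
```

Touching the floor. Release, then head to green 1 at (477,110).

```bash
python3 -m creep '0 0 0 0 0 0 0.2;0 0 0 0 0 0 0.2;0 0 0 0 0 0 0.2;0 0 1 0 0 0 0.2;0 0 2 0 0 0 0.2;0 0 2.5 0 0 0 0.2;0 0 2.5 0 0 0 0.1;0 -2 1 0 0 0.05 -0.3;0.4 -4 0 0 0 0.06 -0.3;0.5 -4 0 0 0 0.06 -0.3;0.5 -4 0 0 0 0.06 -0.3;0.2 -3 0 0 0 0.05 -0.3'; python3 -m creep '0 -1 0 0 0 0 -0.3;0 0 0 0 0 0 -0.3;0 0 0 0 0 0 -0.3' ;python3 d.py 477 110 60 100.5; python3 - <<'E'
from h import *
fs=frames()
for s in stones(fs):print(*s)
overlay(fs,[box(477,110,np.radians(10.5),0)],'pics/ov15.png',[(477,110,20)],w=30,k=8)
E
```

```text
time_s: 37.7
ee_pos: [481.3, 145.9, 117.8]
ee_rot: [179.0, -0.5, 99.8]
force: [1.5, 0.2, -0.6]
gripper_width: 59.4
time_s: 37.95
ee_pos: [482.1, 129.8, 121.1]
ee_rot: [178.8, -0.4, 99.5]
force: [0.6, 0.5, 0.5]
gripper_width: 59.1
t 38.0 d cm [-0.51 -1.98 -6.11] rv [-0.011  0.02   0.018] w 59.1 F [0.6 0.5 0.5] j [ 14.  16. 108.   0.  55. -86.]
green 457.0 7.5 19.3 2 0.423 208
```

View pics/ov15.png

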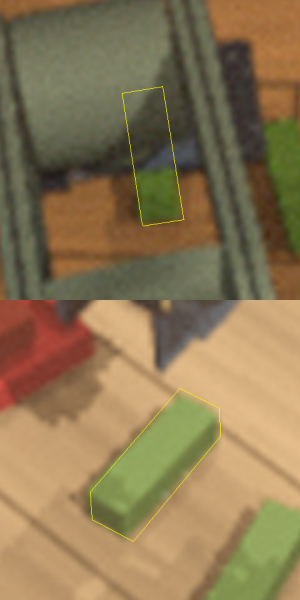

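```bash
python3 -m creep '-0.3 -1 -1 -0.006 0.01 0.01 -0.3;-0.2 -0.8 -1.2 -0.005 0.01 0.008 -0.3;0 0 -1.3 0 0 0 -0.3;0 0 -1 0 0 0 -0.3;0 0 0 0 0 0 -0.3'; python3 d.py 477 110 45 100.5
```

```text
time_s: 38.47
ee_pos: [475.4, 114.2, 71.2]
ee_rot: [-179.8, 0.0, 101.2]
force: [-1.2, -0.2, 0.3]
gripper_width: 59.2
t 38.5 d cm [ 0.16 -0.42 -2.62] rv [ 0.001 -0.004 -0.012] w 59.2 F [-1.2 -0.2  0.3] j [ 12.  19. 112.  -0.  49. -89.]
```

```bash
python3 -m creep '0.1 -0.4 -1 0 0 -0.012 -0.3;0 0 -1.3 0 0 0 -0.3;0 0 -1 0 0 0 -0.3;0 0 -0.5 0 0 0 -0.3;0 0 0 0 0 0 -0.3'; python3 d.py 477 110 8 100.5
```

```text
time_s: 38.88
ee_pos: [474.4, 110.4, 28.4]
ee_rot: [-179.3, 0.1, 100.8]
force: [-0.7, -0.8, -0.2]
gripper_width: 59.0
t 38.9 d cm [ 0.26 -0.04 -2.04] rv [ 0.003 -0.011 -0.005] w 59.0 F [-0.7 -0.8 -0.2] j [ 12.  22. 115.  -0.  43. -89.]
```

```bash
python3 -m creep '0.2 0 -0.9 0 -0.01 -0.005 -0.3;0 0 -0.8 0 0 0 -0.3;0 0 -0.2 0 0 0 -0.3;0 0 0 0 0 0 -0.3'; python3 d.py 477 110 8 100.5
```

```text
time_s: 39.22
ee_pos: [476.9, 110.9, 8.9]
ee_rot: [-179.9, 0.2, 100.6]
force: [0.2, -0.1, -0.1]
gripper_width: 59.2
t 39.2 d cm [ 0.01 -0.09 -0.09] rv [ 0.003 -0.001 -0.002] w 59.2 F [ 0.2 -0.1 -0.1] j [ 12.  24. 116.  -0.  40. -89.]
```

```bash
python3 -m creep '0 0 0 0 0 0 1;0 0 0 0 0 0 1;0 0 0 0 0 0 1;0 0 0 0 0 0 1;0 0 0 0 0 0 1;0 0 0 0 0 0 1' 30; python3 -m creep '0 0 1 0 0 0 1;0 0 2 0 0 0 1;0 0 2.5 0 0 0 1;0 -1 2.5 0 0 -0.02 1;0 -2 1.5 0 0 -0.02 1;0 -3 0 0 0 -0.02 1;0 -4 0 0 0 -0.02 1;0 -4 0 0 0 -0.02 1;0 -4 0 0 0 -0.02 1;0 -4 0 0 0 -0.02 1;0 -4 0 0 0 -0.01 1;0 -4 0 0 0 0 1'; python3 d.py 479 -344 100 91.2
```

```text
time_s: 39.72
ee_pos: [478.0, 111.2, 10.5]
ee_rot: [179.9, 0.2, 100.6]
force: [-0.6, 0.5, -1.8]
gripper_width: 29.9
time_s: 40.72
ee_pos: [472.8, -194.0, 108.9]
ee_rot: [-179.9, 0.0, 92.4]
force: [1.1, 1.0, -2.8]
gripper_width: 30.1
t 40.7 d cm [  0.62 -15.    -0.89] rv [ 0.    -0.002 -0.02 ] w 30.1 F [ 1.1  1.  -2.8] j [ -24.   18.  107.   -0.   55. -116.]
```

```bash
python3 -m creep '0.1 -3.5 0 0 0 -0.01 1;0.1 -3.5 0 0 0 -0.01 1;0.1 -3 0 0 0 0 1;0.1 -2.5 0 0 0 0 1;0.1 -1.5 0 0 0 0 1;0 0 -1 0 0 0 1;0 0 -1 0 0 0 1;0 0 -0.5 0 0 0 1;0 0 0 0 0 0 1'; python3 d.py 479 -344 50 91.2
```

```text
time_s: 41.47
ee_pos: [473.0, -345.9, 78.5]
ee_rot: [-179.6, -0.2, 90.6]
force: [-0.5, 1.2, -2.6]
gripper_width: 29.4
t 41.5 d cm [ 0.6   0.19 -2.85] rv [-0.003 -0.007  0.01 ] w 29.4 F [-0.5  1.2 -2.6] j [ -37.   26.   99.   -0.   56. -128.]
```

```bash
python3 -m creep '0.5 0 -1 0 -0.007 0.01 1;0 0 -1 0 0 0 1;0 0 -0.8 0 0 0 1;0 0 0 0 0 0 1'; python3 d.py 479 -344 16 91.2;python3 - <<'E'
from h import *
fs=frames();s=monitor.state();p=s['ee_pos']
overlay(fs,[box(478.7,-306.8,np.radians(1.2),0,146,190,24),box(478.7,-306.8,np.radians(1.2),6,134,178,.1),box(p[0],p[1],np.radians(s['ee_rot'][2]-90),p[2]-10)],'pics/ov16.png',[(478,-306,20)],w=34,k=8)
E
```

```text
time_s: 41.8
ee_pos: [477.5, -340.0, 47.9]
ee_rot: [-179.8, -0.4, 91.5]
force: [0.3, 0.4, -2.4]
gripper_width: 29.7
t 41.8 d cm [ 0.15 -0.4  -3.19] rv [-0.007 -0.003 -0.005] w 29.7 F [ 0.3  0.4 -2.4] j [ -37.   28.  101.    0.   52. -128.]
```

View pics/ov16.png

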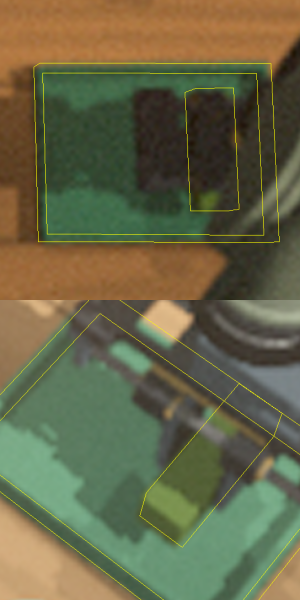

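```bash
python3 -m creep '0.1 -0.2 -1 -0.007 0 -0.005 1;0 0 -1 0 0 0 1;0 0 -0.4 0 0 0 1;0 0 0 0 0 0 1'; python3 d.py 479 -344 16 91.2
```

```text
time_s: 42.23
ee_pos: [480.3, -343.6, 24.7]
ee_rot: [179.9, 0.3, 91.2]
force: [0.0, 0.0, -2.4]
gripper_width: 29.8
t 42.2 d cm [-0.13 -0.04 -0.87] rv [0.005 0.002 0.001] w 29.8 F [ 0.   0.  -2.4] j [ -37.   30.  102.   -0.   48. -128.]
```

```bash
python3 -m creep '0 0 -0.5 0.004 0 0 1;0 0 -0.3 0 0 0 1;0 0 0 0 0 0 1'; python3 d.py 479 -344 16 91.2
```

```text
time_s: 42.48
ee_pos: [480.5, -343.9, 16.4]
ee_rot: [179.9, 0.0, 91.1]
force: [0.4, 1.6, 3.1]
gripper_width: 30.2
t 42.5 d cm [-0.15 -0.01 -0.04] rv [0.001 0.002 0.001] w 30.2 F [0.4 1.6 3.1] j [ -37.   30.  102.    0.   48. -128.]
```

```bash
python3 -m creep '0 0 0 0 0 0 0.2;0 0 0 0 0 0 0.2;0 0 0 0 0 0 0.2;0 0 1 0 0 0 0.2;0 0 2 0 0 0 0.2;0 0 2.5 0 0 0 0.2;0 0 2.5 0 0 0 0.1;0 2 1 0 0 0.02 -0.3;0 4 0 0 0 0.04 -0.3;-0.2 4 0 0 0 0.04 -0.3;-0.2 4 0 0 0 0.04 -0.3;-0.3 4 0 0 0 0.04 -0.3'; python3 -m creep '-0.3 4 0 0 0 0.04 -0.3;-0.3 4 0 0 0 0.04 -0.3;-0.3 4 0 0 0 0.04 -0.3;-0.2 2 0 0 0 0.02 -0.3;0 0.5 0 0 0 0 -0.3;0 0 0 0 0 0 -0.3;0 0 0 0 0 0 -0.3' ;python3 d.py 457.5 8 60 109.5; python3 - <<'E'
from h import *
fs=frames()
for s in stones(fs):print(*s)
overlay(fs,[box(457.5,8,np.radians(19.5),0)],'pics/ov17.png',[(460,8,20)],w=30,k=8)
E
```

```text
time_s: 43.48
ee_pos: [477.3, -168.2, 119.2]
ee_rot: [179.0, 0.8, 101.2]
force: [1.3, 0.3, -0.5]
gripper_width: 59.1
time_s: 44.07
ee_pos: [465.3, -11.3, 126.4]
ee_rot: [178.4, 1.0, 110.1]
force: [1.0, -1.0, 0.0]
gripper_width: 59.1
t 44.1 d cm [-0.78  1.93 -6.64] rv [ 0.007  0.032 -0.01 ] w 59.1 F [ 1. -1.  0.] j [  -3.   12.  112.   -0.   54. -112.]
green 481.2 -343.9 1.9 2 0.314 272
```

View pics/ov17.png

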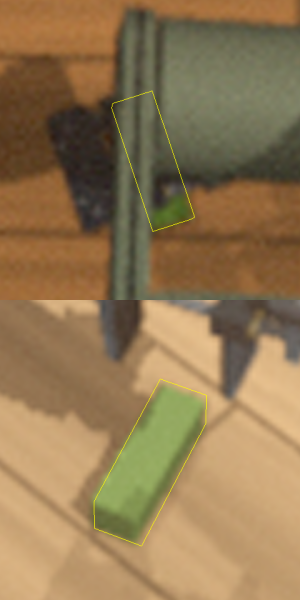

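```bash
python3 -m creep '-0.4 1 -1 0.003 0.015 -0.005 -0.3;-0.4 0.8 -1.2 0.003 0.015 -0.005 -0.3;0 0 -1.3 0 0 0 -0.3;0 0 -1 0 0 0 -0.3;0 0 0 0 0 0 -0.3'; python3 d.py 457.5 8 45 109.5
```

```text
time_s: 44.58
ee_pos: [456.4, 4.2, 76.3]
ee_rot: [-179.8, -0.0, 108.8]
force: [-0.4, -0.1, -0.7]
gripper_width: 59.4
t 44.6 d cm [ 0.11  0.38 -3.13] rv [ 0.001 -0.004  0.012] w 59.4 F [-0.4 -0.1 -0.7] j [  -1.   16.  116.   -0.   48. -110.]
```

```bash
python3 -m creep '0.1 0.4 -1 0 0 0.012 -0.3;0 0 -1.3 0 0 0 -0.3;0 0 -1.2 0 0 0 -0.3;0 0 -0.5 0 0 0 -0.3;0 0 0 0 0 0 -0.3'; python3 d.py 457.5 8 8 109.5
```

```text
time_s: 45.0
ee_pos: [455.7, 7.9, 31.6]
ee_rot: [-179.4, -0.2, 109.2]
force: [0.1, -0.5, 0.6]
gripper_width: 59.1
t 45.0 d cm [ 0.18  0.01 -2.36] rv [ 0.    -0.012  0.004] w 59.1 F [ 0.1 -0.5  0.6] j [  -0.   20.  119.   -0.   42. -110.]
```

```bash
python3 -m creep '0.2 0 -0.9 0 -0.012 0.004 -0.3;0 0 -0.9 0 0 0 -0.3;0 0 -0.4 0 0 0 -0.3;0 0 0 0 0 0 -0.3'; python3 d.py 457.5 8 8 109.5
```

```text
time_s: 45.33
ee_pos: [458.5, 7.6, 9.1]
ee_rot: [180.0, 0.0, 109.4]
force: [-0.5, -0.4, 0.6]
gripper_width: 59.2
t 45.3 d cm [-0.1   0.04 -0.11] rv [0.    0.001 0.002] w 59.2 F [-0.5 -0.4  0.6] j [  -0.   22.  120.   -0.   38. -110.]
```

```bash
python3 -m creep '0 0 0 0 0 0 1;0 0 0 0 0 0 1;0 0 0 0 0 0 1;0 0 0 0 0 0 1;0 0 0 0 0 0 1;0 0 0 0 0 0 1' 30; python3 -m creep '0 0 1 0 0 0 1;0 0 2 0 0 0 1;0 0 2.5 0 0 0 1;0.2 -1 2.5 0 0 -0.04 1;0.2 -2 1.5 0 0 -0.04 1;0.3 -3 0 0 0 -0.04 1;0.3 -4 0 0 0 -0.04 1;0.3 -4 0 0 0 -0.04 1;0.3 -4 0 0 0 -0.04 1;0.2 -4 0 0 0 -0.04 1;0.2 -3 0 0 0 -0.02 1;0 -1.5 0 0 0 0 1'; python3 d.py 478 -270 100 91.2
```

```text
time_s: 45.83
ee_pos: [459.6, 7.5, 10.5]
ee_rot: [179.9, 0.1, 109.3]
force: [-0.0, 0.9, -1.8]
gripper_width: 29.9
time_s: 46.83
ee_pos: [475.5, -265.8, 110.1]
ee_rot: [179.9, -0.0, 91.8]
force: [0.0, 0.3, -1.2]
gripper_width: 29.9
t 46.8 d cm [ 0.25 -0.42 -1.01] rv [-0.001  0.001 -0.01 ] w 29.9 F [ 0.   0.3 -1.2] j [ -30.   21.  102.    0.   57. -122.]
```

```bash
python3 -m creep '0 0 -1 0 0 0 1;0 0 -1.3 0 0 0 1;0 0 -1.3 0 0 0 1;0 0 -1 0 0 0 1;0 0 0 0 0 0 1'; python3 d.py 478 -270 45 91.2
```

```text
time_s: 47.25
ee_pos: [473.6, -268.0, 59.8]
ee_rot: [-180.0, -0.1, 91.4]
force: [-1.5, 0.3, -1.2]
gripper_width: 30.0
t 47.2 d cm [ 0.44 -0.2  -1.48] rv [-0.002 -0.001 -0.003] w 30.0 F [-1.5  0.3 -1.2] j [ -31.   24.  106.    0.   50. -122.]
```

```bash
python3 -m creep '0.4 -0.2 -1 0 0 0 1;0 0 -1.2 0 0 0 1;0 0 -0.8 0 0 0 1;0 0 0 0 0 0 1'; python3 d.py 478 -270 16.5 91.2
```

```text
time_s: 47.58
ee_pos: [478.0, -267.4, 27.1]
ee_rot: [-179.9, -0.2, 91.5]
force: [0.1, 0.2, -1.4]
gripper_width: 29.8
t 47.6 d cm [ 0.   -0.26 -1.06] rv [-0.003 -0.001 -0.006] w 29.8 F [ 0.1  0.2 -1.4] j [ -31.   27.  107.    0.   46. -122.]
```

```bash
python3 -m creep '0 -0.1 -0.6 -0.002 0 -0.005 1;0 0 -0.4 0 0 0 1;0 0 0 0 0 0 1'; python3 d.py 478 -270 16.5 91.2
```

```text
time_s: 47.83
ee_pos: [478.9, -268.1, 16.6]
ee_rot: [-180.0, -0.0, 91.3]
force: [-1.0, -0.1, -1.8]
gripper_width: 29.5
t 47.8 d cm [-0.09 -0.19 -0.01] rv [-0.001 -0.    -0.001] w 29.5 F [-1.  -0.1 -1.8] j [ -30.   27.  108.    0.   45. -122.]
```

Release, rise, retreat toward the base and look.

```bash
python3 -m creep '0 0 -0.1 0 0 0 1;0 0 0 0 0 0 0.2;0 0 0 0 0 0 0.2;0 0 0 0 0 0 0.2;0 0 1 0 0 0 0.2;0 0 2 0 0 0 0.2;0 0 3 0 0 0 0.2;0 0 3 0 0 0 0.2;0 0 3 0 0 0 0.2;-1 0 3 0 0 0 0.2;-2 0 3 0 0 0 0.2;-2 1 1 0 0 0 0.2'; python3 -m creep '-2 3 0 0 0 0 0.2;-2 4 0 0 0 0 0.2;-1 4 0 0 0 0 0.2;-1 4 0 0 0 0 0.2;0 4 0 0 0 0 0.2;0 2 0 0 0 0 0.2;0 0 0 0 0 0 0.2;0 0 0 0 0 0 0.2'; python3 look.py e side top
```

```text
time_s: 48.83
ee_pos: [429.7, -258.9, 219.0]
ee_rot: [179.8, 0.1, 91.3]
force: [-0.2, -0.9, 0.4]
gripper_width: 36.7
time_s: 49.5
ee_pos: [363.6, -44.3, 231.6]
ee_rot: [178.5, 0.6, 90.9]
force: [0.3, 0.3, -0.6]
gripper_width: 36.3
```

View pics/e_side.png

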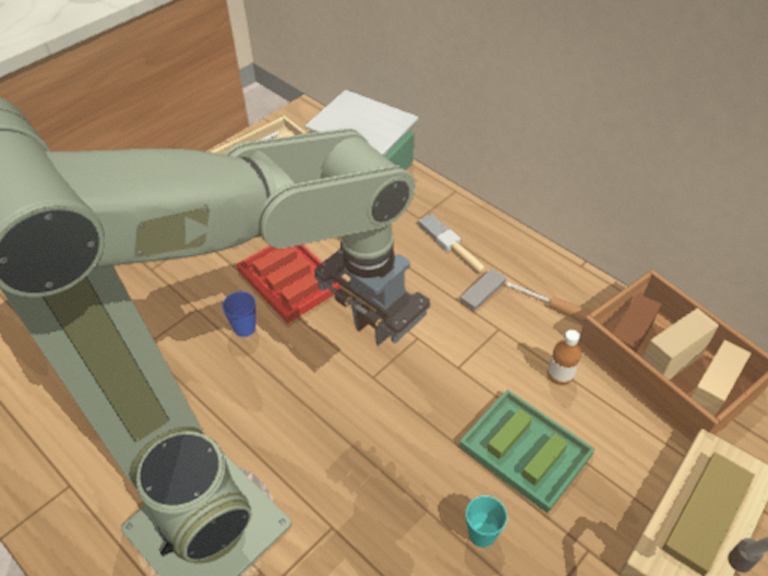

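View pics/e_top.png

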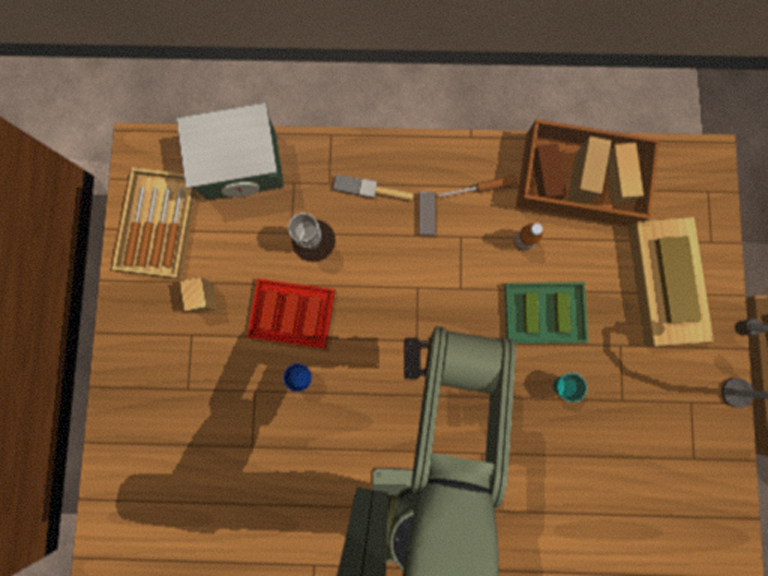

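All stones lie flat in their trays: red at (270,310), (289,312) and (310,316), green at (532,312) and (564,312) in the top view. Clearing the side view to check the stack.

```bash
python3 -m creep '0 -3 0 0 0 0 0.2;0 -4 0 0 0 0 0.2;0 -4 0 0 0 0 0.2;0 -4 0 0 0 0 0.2;0 -4 0 0 0 0 0.2;0 -2 0 0 0 0 0.2;0 0 0 0 0 0 0.2;0 0 0 0 0 0 0.2;0 0 0 0 0 0 0.2'; python3 - <<'E'
from h import *
fs=frames()
overlay(fs,[cupP(644,271,4),cupP(644,271,68)],'pics/ov20.png',[(644,271,60),(460,312,10)],w=36,k=8)
E
```

```text
time_s: 50.35
ee_pos: [360.7, -275.0, 231.1]
ee_rot: [178.5, 0.8, 90.1]
force: [-0.0, 0.7, -0.2]
gripper_width: 36.6
```

View pics/ov20.png

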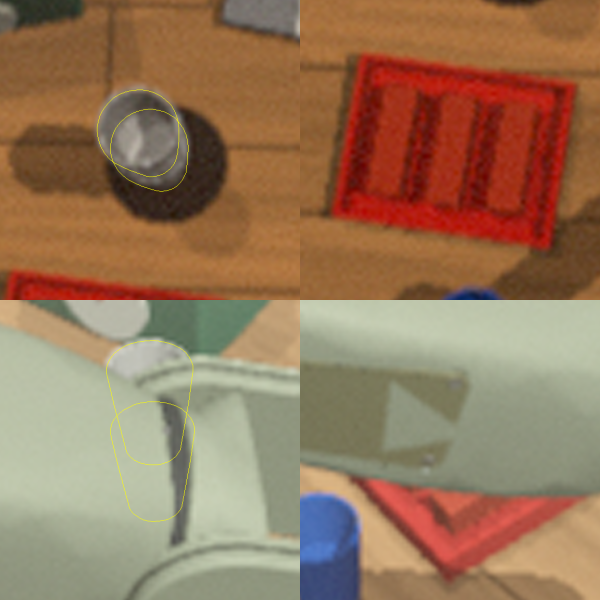

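The stack matches the outline in the top view. In the side view only its rim shows, at the expected place. Handing in.

```bash
python3 -m creep '0 0 0 0 0 0 0.2;0 0 0 0 0 0 0.2'; python3 -c "
from workcell import job
print(job.job_done())"
```

```text
time_s: 50.62
ee_pos: [360.9, -272.0, 231.3]
ee_rot: [178.5, 0.7, 90.3]
force: [-0.6, 0.2, -0.4]
gripper_width: 36.3
the job is handed in; nothing more can be done
None
```

I nested cup_a and then cup_b into the cup on the mat. After that I laid the three red stones side by side on the red tray's floor and the two green stones on the green tray's floor. The job was handed in at about 50.6 s; it reports no verdict.

- **Knocked stone:** One red stone was knocked about 35 mm aside during the run. I measured it again and picked it up from its new place.
- **Trays:** The last pictures show all five stones flat and apart in their trays, and none left on the bench.
- **Stack:** The stack matched the expected three-cup outline in the top view. In the last side view the arm hid all but its rim, which was where it should be. An unobstructed side view right after the last nesting showed it seated and upright.
- **Everything else:** The bystanders and the two coloured look-alike cups look unmoved in the pictures. I did not measure them again. No unexpected contact showed in the force readings.

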